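# Slide the white reference plate into the reflectance reader

### The arm

A 6-joint arm with a two-finger parallel gripper is mounted at the origin on the work surface. World frame = base frame: x ahead of the robot, y to its left, z up, the work surface at z = 0. Lengths are in mm, angles in rad, forces in N, time in s.
With the tool pointing down it reaches from about 350 to 875 mm from the base axis. Payload 4.2 kg.
Tool frame: the origin (TCP) lies midway between the tips of the shut fingers; the grasp point (between the pads) lies 19 mm behind it; x points along the fingers, y is the direction in which the jaws open and shut, and the axes are right-handed (so a half turn about x gives the same grasp; the last joint's range is limited). The gripper opens to 85 mm and grips with 20 to 120 N. Pads are 22 mm wide; open, the fingers measure 114 mm over their backs; the gripper's body (76 mm by 85 mm) begins 54 mm behind the grasp point. The pads swing forward as they close: fully open they stand 13 mm farther back than shut.
Start: joints at [-0.888, 0.385, 0.008, 0, -1.194, -0.259], TCP at [257.029, -569.68, 204.912] pointing down, gripper open.
Joint ranges: [-3.14, 3.14], [-1.21, 2.06], [-1.07, 1.41], [-3.16, 2.05], [-2.99, -0.16], [-3.1, 3.1]. Speed limits (rad/s): [2.79, 2.79, 3.14, 3.14, 3.14, 3.14].

### API

Orientations are given as a unit quaternion [x, y, z, w].
In Python, from bench import readout, imaging, arm gives the robot as it stands.
- The arm moves only by the tool arm_command, never from a script. Its argument "increments" is a list of rows, each a list of 3 entries, a list of its own where there are three numbers: the turn, a rotation vector about the world's x, y, z in degrees, then the shift along the world's x, y, z in mm, then the closure, from 0 (fully open) to 1 (shut). In form: [[[ax, ay, az], [tx, ty, tz], fingers], ...]. A call has exactly 5 rows; each row is the pose to reach, as a shift and turn from the pose measured when the call began; what a row does not reach only later rows make up. A row lasts 1/10 s, in which the tool goes at most 50 mm and 8.59 degrees, less where a joint would pass 70% of its speed; a pose out of reach is approached as far as the arm can. A call with a gripper value outside its range is refused whole. The fingers move at their own pace and stop on an object; the grip force is fixed at half the most. Time passes only in rows, so rows that repeat a pose let the fingers close, or fill a call up. It gives the time, the measured TCP pose, the force and the opening at its end, in the units of the state.
- readout.read_state(): the state, without advancing time (a new reading comes with each control period).
- imaging.get_image(name): name is "side" or "top" or "wrist"; returns (picture, depth): 420x560x3 uint8, blue, green, red; 420x560 float32, mm along the optical axis (not along the pixel's ray), 0 where there is no reading.
- imaging.camera_info(name): a dict with "vfov" (degrees; the focal length in pixels is half the picture's height over the tangent of half this angle, whatever the lens; pixels are square), "cx", "cy" (the principal point, pixels), "eye" and "rotation" of the camera in the world; the wrist camera has in their place "T_tool_cam" (4x4, takes a point from camera to tool coordinates, whose origin is the TCP and whose axes are the tool frame's). Camera axes: x right, y down, z forward; pixel columns grow to the right and rows downward; lengths in mm; the calibration is good to about 2 mm. The wrist camera is an equidistant fisheye: a pixel r from the principal point sees the ray r / f radians off the axis. A picture is of the moment at which its call begins: read the wrist's pose just before it. camera_info takes no time and is no camera call.
- arm.job_done(): hands the job in, once; it reports no verdict.
The state is a dict: "clock": time; "joints": joint angles; "joint_vel": joint speeds; "joint_efforts": joint torques, N m; "position": TCP position; "ee_rot": TCP orientation; "contact_force": force on the tool from outside, world axes, zero at the start; "wrist_torque": the same for the moment, N m; "gripper_width": finger opening in mm.
Only numpy, scipy, OpenCV 4.12 (cv2) and the standard library are available. Lean on these libraries where they do the work, as an engineer would, in place of code of your own. Each camera call takes 0.05 s, during which the arm holds its last target. There are 200 camera calls.

### The job

Load the white reference plate into the reader: keep it flat on the stone slab, press gently on its top face and slide it lengthways into the reader's low slot, under the spring clip, until it is fully home against the stop. Then press the reader's start button and let go. Do not push on the plate's fragile edges, and leave everything else standing where it is.

Things in the scene. Friction and masses are not known exactly. Their poses are not given: they have to be found in the camera images.
- plate_center (a point): Centre (half-way up) of the loose white ceramic plate: 130 mm long (its x), 100 mm wide (its y), 4 mm thick, 0.12 kg, flat on the stone slab, alike end to end, too wide to grip. Its underside is slippery (friction 0.12), its top grips fingers (about 0.6). It cracks at 25 N on its top and chips at 25 N against the reader; about 10 N of pressing does the whole job, 5 N is too little at the clip.
- plate_edge: The plate's fragile rim: the outermost 2 mm all round, 3 mm thick, 1 mm below the top face. Origin at the centre of the plate's underside, axes as the plate. Fingers must stay off it (touch under 1 N).
- reader: Low white instrument fixed on the slab. Origin on the slab at the middle of the slot mouth; x points into the slot, y left, z up. Housing 150 deep, 170 wide, 50 high (mm), from x = 100 on 80 high. Slot 105 wide, 10 high, floored by the slab, 72 deep to the stop. Two steel guides 12 mm high flare out from the mouth to x = -30 mm, where they are about 118 mm apart.
- slot_mouth (a point): Middle of the slot mouth, 2 mm above the slab, axes as the reader.
- reader_home (a point): Where the plate's centre is when the plate is fully home: 7 mm inside the mouth, 2 mm above the slab, axes as the reader. The plate's last 58 mm then still stick out of the mouth.
- start (a joint): Start button travel: 0 = up, 0.006 m = fully down; a spring returns it. Takes 1.5 N to begin moving and 5 N to go fully down; it counts as pressed from 0.004.
- start_top (a point): Centre of the top of the round grey start button (28 mm across, in a black collar 44 mm across) on the reader's front right roof, 68 mm above the slab.
- boat_a: Bystander on the slab: white weighing tray 55 x 42 x 12 mm, near the plate on the robot's side. Origin under its centre.
- boat_b: Bystander on the slab: white weighing tray 55 x 42 x 12 mm, beside the reader. Origin under its centre.
- vial: Bystander on the slab: small amber vial, 24 mm across, 45 mm high, beside the reader. Origin under its centre.
- beaker: Bystander: glass beaker 70 mm across, 90 mm high. Origin under its centre.
- flask: Bystander: conical glass flask 72 mm across, 104 mm high. Origin under its centre.
- wash_bottle: Bystander: white wash bottle 64 mm across, 160 mm high. Origin under its centre.
- spatula: Bystander: steel lab spoon 160 mm long lying on the bench. Origin under its middle.
- clip_low (a point): Lowest point of the spring clip inside the slot: a steel roller 20 mm thick across the slot, 30 mm behind the mouth, hanging to 2.6 mm above the slab. The plate has to lift it (it bears down with 3 to 4 N, so a few newtons more push are needed there) and is then kept in place by it.
- slab: Flat stone slab, 490 x 650 mm, fixed, level, standing 10 to 14 mm proud of the bench (which is at height 0; different each time); the plate, the reader and three bystanders are on it. Origin 20 mm below the middle of its top. It is hard: a tenth of a millimetre too deep adds several newtons, so find the plate's top by feel.
Things that resemble listed ones, but are neither listed nor needed, are in the scene too. What is shaped like the part that bears plate_center but red is not meant.

How it is judged:
By the outcome, as a careful person would: the job done as asked, in the order asked, and still so for the second after the job is handed in, with the robot touching nothing.
It also fails if it takes over 64 s, if anything falls off the work surface, if the arm or the gripper's body presses on something with over 40 N, if the wrist force passes 120 N, or if a joint passes its speed limit or range.

## Working session

There is one attempt and no reset: what is moved stays moved. The work goes in short steps, Python scripts to look and compute and a tool call to move; the robot and the scene stay as the last step left them, time stands still between calls to the robot, and variables do not carry over. Pictures are saved under pics/ and viewed, about 8 in all and at most 12, crops included, and the job is handed in when it is done.

Besides the shell and the picture viewer there is one more tool, called after "Call:" as name(argument=value, ...), one argument or row to a line, values as JSON. arm_command: Moves the arm, as the interface text tells. Its arguments: {"type":"object","properties":{"increments":{"type":"array","items":{"type":"array"}}},"required":["increments"]}

```bash
mkdir -p pics; cat > h.py <<'E'
import numpy as np, cv2
from bench import readout, imaging, arm
from scipy.spatial.transform import Rotation as R
def cam(n):
    c=imaging.camera_info(n); f=210/np.tan(np.radians(c['vfov']/2)); return c,f
def pts(n,uv,z=None,depth=None):
    c,f=cam(n); uv=np.atleast_2d(uv).astype(float)
    d=np.c_[(uv[:,0]-c['cx'])/f,(uv[:,1]-c['cy'])/f,np.ones(len(uv))]
    Rm=np.array(c['rotation']); Rm=Rm if Rm.shape==(3,3) else R.from_quat(Rm).as_matrix()
    w=d@Rm.T; e=np.array(c['eye'])
    s=(z-e[2])/w[:,2] if z is not None else depth
    return e+w*np.asarray(s)[:,None]
E
python3 - <<'E'
from h import *
for n in ('top','side'):
    p,d=imaging.get_image(n); cv2.imwrite(f'pics/{n}0.png',p); np.save(f'pics/{n}0.npy',d); print(n,imaging.camera_info(n))
print(readout.read_state())
print(imaging.camera_info('wrist'))
E
```

```text
top {'vfov': 44.40980485420695, 'cx': 273.84241663470164, 'cy': 200.6946065632132, 'eye': array([ 264.82826893,    8.20567117, 1575.0324974 ]), 'rotation': array([-0.6954946 ,  0.71486463, -0.05274658,  0.0497356 ])}
side {'vfov': 48.54245862252756, 'cx': 274.60376544646806, 'cy': 214.8277090153391, 'eye': array([ 350.7713266 , 1045.49387025,  676.77272008]), 'rotation': array([-0.04603551,  0.86127978, -0.50539846,  0.02550018])}
{'clock': 0.1, 'joints': array([-8.88376029e-01,  3.85462744e-01,  6.77765790e-03, -4.13618061e-04,
       -1.19405109e+00, -2.58617943e-01]), 'joint_vel': array([ 0.00061731, -0.00230823,  0.0019877 ,  0.00099346, -0.0016294 ,
       -0.00106428]), 'joint_efforts': array([-2.37051245e-04, -3.93317163e+01,  1.88929653e+01,  4.19797048e+00,
       -2.59302120e-03, -9.71149774e-07]), 'position': array([ 256.79544694, -569.1713404 ,  203.95037336]), 'ee_rot': array([-0.14799221,  0.69149157,  0.14933808,  0.69111204]), 'contact_force': array([-0.4556655 , -0.10331229, -0.60523634]), 'wrist_torque': array([-0.03189416, -0.00469454, -0.00076339]), 'gripper_width': 85.41711432679632}
{'vfov': 65.70646984690485, 'cx': 280.089054397599, 'cy': 211.02145531314056, 'T_tool_cam': array([[-1.62473318e-04, -2.72906214e-01,  9.62040629e-01,
        -1.68269703e+02],
       [ 9.99999975e-01, -1.92250071e-04,  1.14347639e-04,
        -3.94944992e-01],
       [ 1.53746197e-04,  9.62040623e-01,  2.72906239e-01,
        -6.92171870e+01],
       [ 0.00000000e+00,  0.00000000e+00,  0.00000000e+00,
         1.00000000e+00]])}
```

View pics/top0.png

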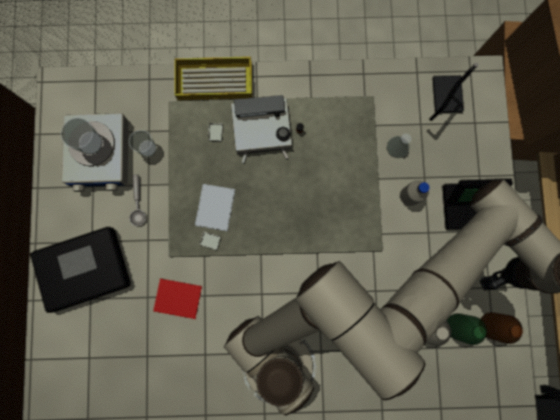

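View pics/side0.png

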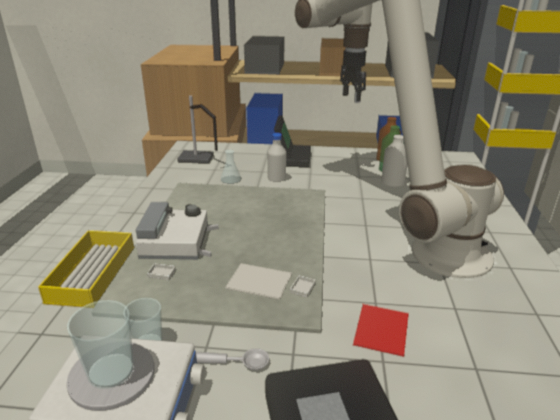

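Top view: reader at (262,130) with its mouth facing the robot, button (283,134), vial (300,129), boat_b (216,132), plate (215,207), boat_a (211,241), and a red decoy at (178,298). The side view agrees. Next come rough positions.

```bash
python3 - <<'E'
from h import *
p=cv2.imread('pics/top0.png'); d=np.load('pics/top0.npy')
print('slab z', [pts('top',[u],depth=[d[u[1],u[0]]])[0].round(1) for u in [(330,200),(250,200),(200,120),(350,120)]], 'bench',pts('top',[(150,260)],depth=[d[260,150]])[0].round(1))
g=p.min(2); m=((g>135)).astype(np.uint8); m[:, :168]=0; m[260:]=0; m[:97]=0;m[:,376:]=0
for c in cv2.findContours(m,0,2)[0]:
    if cv2.contourArea(c)<60: continue
    r=cv2.minAreaRect(c); b=cv2.boxPoints(r)
    print(cv2.contourArea(c),np.round(r[0],1),'\n',pts('top',b,z=16).round(1), pts('top',[r[0]],z=16).round(1))
print('btn',pts('top',[(283,134)],z=80).round(1))
cv2.imwrite('pics/topc.png',cv2.resize(p[85:265,160:390],None,fx=3.4,fy=3.2,interpolation=2))
E
```

```text
slab z [array([ 489.7, -173.5,   17.6]), array([497.2,  71.5,  11.9]), array([755.5, 223.2,  11.9]), array([ 742.1, -247.7,   14.3])] bench [322.8 379.4   1.6]
123.0 [210.2 240.9] 
 [[367.3 219.8  16. ]
 [397.  209.6  16. ]
 [382.2 168.9  16. ]
 [352.6 179.2  16. ]] [[374.8 194.4  16. ]]
1192.5 [214.6 206.9] 
 [[426.6 238.9  16. ]
 [551.2 215.1  16. ]
 [530.7 120.4  16. ]
 [406.6 145.2  16. ]] [[478.4 179.9  16. ]]
101.0 [215.5 132. ] 
 [[733.9 188.4  16. ]
 [733.1 160.2  16. ]
 [694.5 160.7  16. ]
 [695.2 188.8  16. ]] [[714.2 174.5  16. ]]
1180.5 [261.3 128.4] 
 [[774.1 120.5  16. ]
 [787.1 -49.8  16. ]
 [670.1 -57.4  16. ]
 [657.4 111.1  16. ]] [[721.8  31.1  16. ]]
btn [[684.1 -34.2  80. ]]
```

```bash
python3 - <<'E'
from h import *
s=readout.read_state(); M=R.from_quat(s['ee_rot']).as_matrix(); print(M.round(3))
E
```

```text
[[-0.001 -0.411  0.912]
 [ 0.002  0.912  0.411]
 [-1.     0.002 -0.   ]]
```

View pics/topc.png

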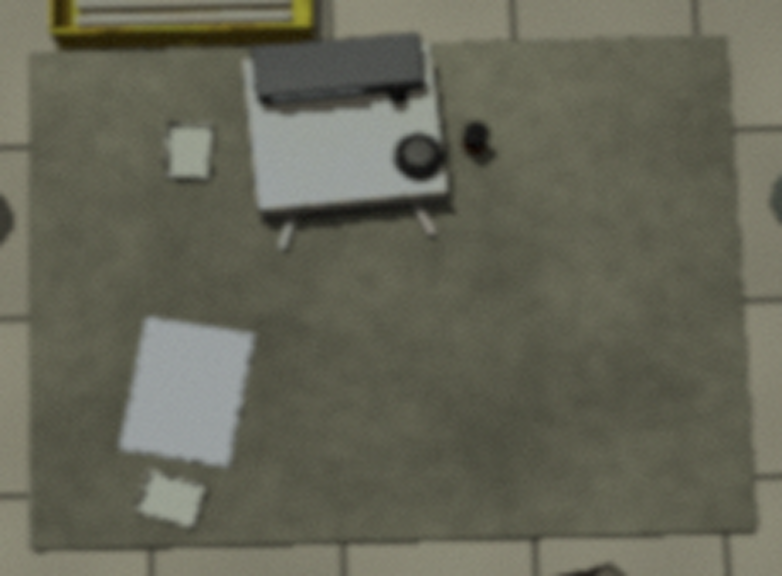

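The enlarged top view confirms this: the plate at about -10° yaw and the reader at about +4°, with the guides flaring towards the robot. I'm moving the wrist camera over the plate and reader.

Call:
arm_command(
  increments=[
    [[0,0,-2],[15,45,25],0.3],
    [[0,0,-4],[30,90,50],0.3],
    [[0,0,-6],[46,135,75],0.3],
    [[0,0,-8],[62,180,100],0.3],
    [[0,0,-10],[78,225,126],0.3],
  ],
)

```text
clock: 0.6
position: [329.0, -358.3, 321.2]
ee_rot: [-0.086, 0.702, 0.088, 0.701]
contact_force: [1.3, -0.5, 0.5]
gripper_width: 59.5
```

Call:
arm_command(
  increments=[
    [[0,0,-3],[15,46,0],0.3],
    [[0,0,-6],[30,92,0],0.3],
    [[0,0,-9],[45,138,0],0.3],
    [[0,0,-12],[60,184,0],0.3],
    [[0,0,-14],[75,228,0],0.3],
  ],
)

```text
clock: 1.1
position: [403.8, -128.3, 321.1]
ee_rot: [0.001, 0.707, 0.002, 0.707]
contact_force: [0.6, -1.0, -0.2]
gripper_width: 59.8
```

Call:
arm_command(
  increments=[
    [[0,0,0],[15,46,0],0.3],
    [[0,0,0],[30,92,0],0.3],
    [[0,0,0],[45,138,0],0.3],
    [[0,0,0],[60,184,0],0.3],
    [[0,0,0],[75,228,0],0.3],
  ],
)

```text
clock: 1.6
position: [478.7, 101.8, 320.9]
ee_rot: [0.0, 0.707, 0.002, 0.707]
contact_force: [1.5, -0.0, 0.6]
gripper_width: 59.8
```

```bash
cat >> h.py <<'E'
def wpts(uv,z,s):
    c=imaging.camera_info('wrist'); f=210/np.tan(np.radians(c['vfov']/2))
    uv=np.atleast_2d(uv).astype(float)-[c['cx'],c['cy']]; r=np.hypot(*uv.T); t=r/f
    d=np.c_[uv/r[:,None]*np.sin(t)[:,None],np.cos(t)]
    T=np.array(c['T_tool_cam']); M=R.from_quat(s['ee_rot']).as_matrix()
    w=d@(M@T[:3,:3]).T; e=s['position']+M@T[:3,3]
    return e+w*((z-e[2])/w[:,2])[:,None]
def yaw(s):
    M=R.from_quat(s['ee_rot']).as_matrix(); return np.degrees(np.arctan2(M[1,2],M[0,2]))
def wrist(name):
    import pickle
    s=readout.read_state(); p,d=imaging.get_image('wrist'); cv2.imwrite(f'pics/{name}.png',p)
    pickle.dump((s,d),open(f'pics/{name}.pkl','wb')); print(s['clock'],s['position'].round(1),'yaw',yaw(s).round(2),s['contact_force'].round(2),s['gripper_width']); return s,p,d
E
python3 - <<'E'
from h import *
wrist('w1')
E
```

```text
1.6 [478.7 101.8 320.9] yaw 0.13 [ 1.47 -0.03  0.57] 59.79879949947931
```

View pics/w1.png

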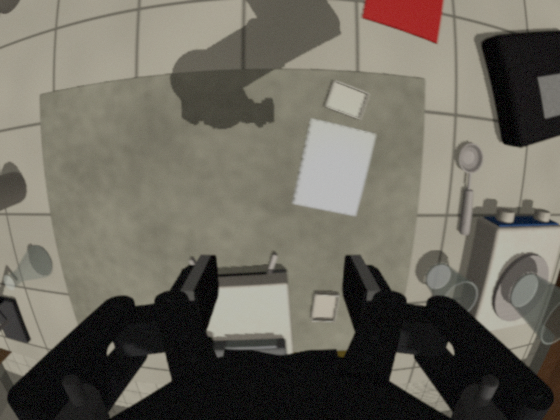

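The wrist view shows the plate at (335,167), boat_a (347,98), and the guides at (193,262) and (273,255). The fingers hide part of the reader. I'll measure the plate here, then move ahead to look at the reader.

Call:
arm_command(
  increments=[
    [[0,0,0],[40,-10,0],0.3],
    [[0,0,0],[80,-20,0],0.3],
    [[0,0,0],[120,-30,0],0.3],
    [[0,0,0],[160,-40,0],0.3],
    [[0,0,0],[200,-50,0],0.3],
  ],
)

```text
clock: 2.15
position: [682.4, 56.1, 318.9]
ee_rot: [-0.001, 0.708, 0.004, 0.707]
contact_force: [0.9, 0.9, 0.4]
gripper_width: 60.1
```

```bash
cat >> h.py <<'E'
import pickle
def plate(name,z,near,thr=140):
    s,_=pickle.load(open(f'pics/{name}.pkl','rb')); p=cv2.imread(f'pics/{name}.png')
    m=(p.min(2)>thr).astype(np.uint8)
    for c in cv2.findContours(m,0,1)[0]:
        a=cv2.contourArea(c)
        if a<1000 or cv2.pointPolygonTest(c,near,False)<0: continue
        w=wpts(c[:,0],z,s)[:,:2]; r=cv2.minAreaRect(w.astype(np.float32)); b=cv2.boxPoints(r)
        h=cv2.moments(w.astype(np.float32)); 
        print(name,a,'c',np.round(r[0],1),np.round(r[1],1),round(r[2],2),'centroid',round(h['m10']/h['m00'],1),round(h['m01']/h['m00'],1)); print(b.round(1))
E
python3 - <<'E'
from h import *
s,p,d=wrist('w2')
cv2.imwrite('pics/w2b.png',cv2.resize(p[60:360,100:460],None,fx=2,fy=2,interpolation=2))
plate('w1',16,(335,167))
E
```

```text
2.15 [682.4  56.1 318.9] yaw 0.33 [0.9  0.91 0.45] 60.087516714321644
w1 5571.0 c [477.9 182.7] [101.  130.6] 78.93 centroid 478.0 182.8
[[404.1 145.7]
 [532.3 120.6]
 [551.7 219.7]
 [423.5 244.8]]
```

View pics/w2b.png

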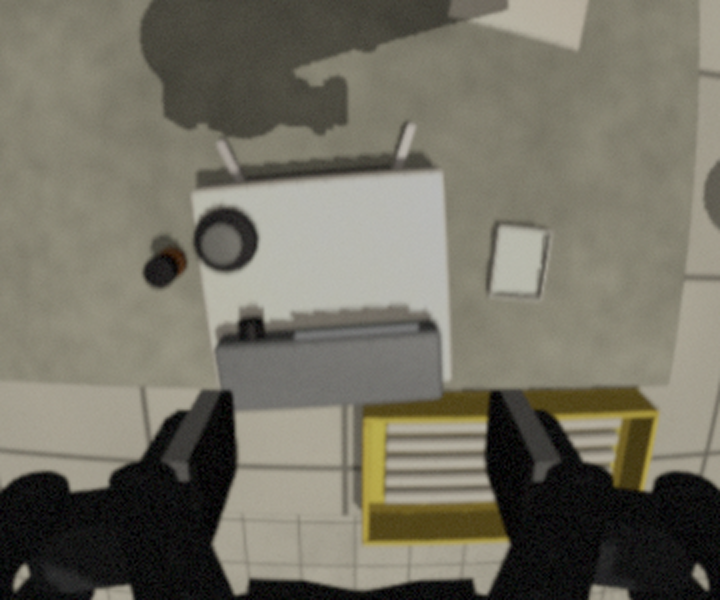

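The reader is clearly seen. Crop coordinates: roof front corners (193,190) and (441,170), guide tips (220,142) and (410,123), button (225,241).

```bash
python3 - <<'E'
from h import *
s,d=pickle.load(open('pics/w2.pkl','rb'));p=cv2.imread('pics/w2.png')
F=lambda L:np.array(L)/2+[100,60]
# slab height from depth
c=imaging.camera_info('wrist');T=c['T_tool_cam'];f=210/np.tan(np.radians(c['vfov']/2));M=R.from_quat(s['ee_rot']).as_matrix()
def dz(u,v):
    k=d[v-4:v+5,u-4:u+5]; k=np.median(k[k>0]); a=np.array([u-c['cx'],v-c['cy']]);r=np.hypot(*a);t=r/f
    q=np.r_[a/r*np.tan(t),1]*k; return (s['position']+M@(T[:3,:3]@q+T[:3,3])).round(1)
for u,v in [(300,75),(370,120),(130,100),(240,110),(270,190),(212,180),(345,190)]: print((u,v),dz(u,v))
for zs in (10,12,14):
    fr=wpts(F([(193,190),(441,170)]),zs+50,s)[:,:2]; gd=wpts(F([(220,142),(410,123)]),zs+12,s)[:,:2]
    v=fr[1]-fr[0]; y=np.degrees(np.arctan2(-v[0],v[1])); print(zs,fr.round(1).tolist(),np.linalg.norm(v),'yaw',y,'mid',fr.mean(0),'guide',gd.round(1).tolist(),np.linalg.norm(gd[1]-gd[0]),gd.mean(0))
    bk=wpts(F([(441,170),(449,370)]),zs+50,s)[:,:2];e=bk[1]-bk[0];print('side yaw',np.degrees(np.arctan2(e[1],e[0])))
# button collar: dark ellipse
g=cv2.cvtColor(p,6)[150:210,190:235]; m=(g<75).astype(np.uint8)
for q in cv2.findContours(m,0,1)[0]:
    if cv2.contourArea(q)>200:
        r=cv2.minEnclosingCircle(q);print('collar',r[0][0]+190,r[0][1]+150,r[1],wpts([(r[0][0]+190,r[0][1]+150)],75,s))
print('button',wpts(F([(225,241)]),80,s).round(1))
# front edge fit: roof vs dark slot row-gradient
gray=cv2.GaussianBlur(cv2.cvtColor(p,6),(0,0),1).astype(float); E=[]
for u in range(205,312,3):
    v0=155+(u-196)*(-10/124.)
    vs=np.arange(int(v0)-6,int(v0)+7); gr=gray[vs+1,u]-gray[vs-1,u]; E.append((u,vs[gr.argmax()]))
w=wpts(E,62,s)[:,:2]; k=np.polyfit(w[:,1],w[:,0],1); print('edge yaw',np.degrees(np.arctan(-k[0])),'x at y=35',np.polyval(k,35),np.std(w[:,0]-np.polyval(k,w[:,1])))
E
```

```text
(300, 75) [544.7  84.8  12.5]
(370, 120) [607.1 189.7  12.1]
(130, 100) [ 571.1 -174.6   12.5]
(240, 110) [596.2  -1.4  12.3]
(270, 190) [704.3  43.5  62.3]
(212, 180) [686.5 -30.   84.4]
(345, 190) [713.8 155.1  13.7]
10 [[656.5, -55.5], [643.6, 109.8]] 165.72692824744726 yaw 4.456575000813822 mid [650.08271172  27.14312123] guide [[625.8, -44.1], [613.0, 91.9]] 136.52462742827578 [619.39177249  23.88891301]
side yaw 4.388577113025338
12 [[656.3, -55.0], [643.5, 109.5]] 164.95112117688478 yaw 4.45657500081382 mid [649.91186367  27.27215175] guide [[625.7, -43.6], [613.0, 91.7]] 135.93772446457044 [619.36681575  24.02139394]
side yaw 4.388577113025334
14 [[656.1, -54.4], [643.4, 109.2]] 164.1753141063223 yaw 4.456575000813818 mid [649.74101562  27.40118227] guide [[625.7, -43.2], [613.0, 91.5]] 135.3508215008651 [619.341859    24.15387486]
side yaw 4.38857711302533
collar 212.25280952453613 179.2977523803711 15.750105857849121 [[687.31414455 -31.62956139  75.        ]]
button [[688.  -30.3  80. ]]
edge yaw 4.387358286733594 x at y=35 648.0655247234685 0.4680893409814809
```

Call:
arm_command(
  increments=[
    [[0,0,-3],[-40,22,0],0.52],
    [[0,0,-6],[-80,44,-15],0.52],
    [[0,0,-9],[-120,66,-30],0.52],
    [[0,0,-11.4],[-160,88,-45],0.52],
    [[0,0,-11.4],[-200,110,-60],0.52],
  ],
)

```text
clock: 2.7
position: [485.2, 164.6, 253.6]
ee_rot: [0.07, 0.705, -0.069, 0.702]
contact_force: [-0.2, 1.2, 0.6]
gripper_width: 41.0
```

Call:
arm_command(
  increments=[
    [[0,0,0],[-20,12,-45],0.52],
    [[0,0,0],[-43.7,24.3,-90],0.52],
    [[0,0,0],[-43.7,24.3,-135],0.52],
    [[0,0,0],[-43.7,24.3,-180],0.52],
    [[0,0,0],[-43.7,24.3,-220],0.52],
  ],
)

```text
clock: 3.2
position: [440.3, 188.5, 31.8]
ee_rot: [0.07, 0.705, -0.069, 0.702]
contact_force: [-0.2, 2.0, -0.5]
gripper_width: 41.2
```

```bash
python3 - <<'E'
from h import *
s,p,d=wrist('w3'); M=R.from_quat(s['ee_rot']).as_matrix(); print(M.round(4))
cv2.imwrite('pics/w3b.png',p)
E
```

```text
3.2 [440.3 188.5  31.8] yaw -11.26 [-0.19  1.96 -0.52] 41.180865973674415
[[-0.004   0.1953  0.9807]
 [ 0.0018  0.9807 -0.1953]
 [-1.      0.001  -0.0043]]
```

View pics/w3b.png

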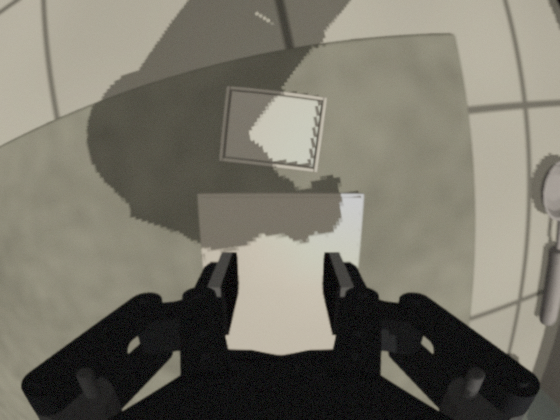

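The gripper is centred over the rear half of the plate: plate edges at x = 200 and 362, fingers symmetric about 281. I'll narrow the fingers slightly and check tip height from depth.

Call:
arm_command(
  increments=[
    [[0,0,0],[-0.5,0.5,-3],0.62],
    [[0,0,0],[-1,1,-6],0.62],
    [[0,0,0],[-1,1.5,-7],0.62],
    [[0,0,0],[-1,1.5,-7],0.62],
    [[0,0,0],[-1,1.5,-7],0.62],
  ],
)

```text
clock: 3.75
position: [436.3, 187.6, 20.3]
ee_rot: [0.069, 0.708, -0.072, 0.699]
contact_force: [-0.2, -0.1, -0.7]
gripper_width: 32.7
```

```bash
python3 - <<'E'
from h import *
s,p,d=wrist('w4')
c=imaging.camera_info('wrist');T=c['T_tool_cam'];f=210/np.tan(np.radians(c['vfov']/2));M=R.from_quat(s['ee_rot']).as_matrix()
v,u=np.mgrid[0:420,0:560]; a=np.stack([u-c['cx'],v-c['cy']],-1);r=np.hypot(a[...,0],a[...,1])+1e-9;t=r/f
q=np.concatenate([a/r[...,None]*np.tan(t)[...,None],np.ones_like(r)[...,None]],-1)*d[...,None]
tl=q@T[:3,:3].T+T[:3,3]; w=s['position']+tl@M.T
ok=d>0
pl=ok&(p.min(2)>110)&(v>200)&(v<345)&(u>250)&(u<310); print('plate z',np.median(w[pl][:,2]),pl.sum())
dk=ok&(p.max(2)<70)&(np.abs(tl[...,1])<60)&(np.abs(tl[...,2])<25)
for lo,hi in((-60,0),(0,60)):
    k=dk&(tl[...,1]>lo)&(tl[...,1]<hi)&(w[...,2]<60)&(w[...,2]>14)
    x=tl[k]; print(len(x),'tool x pct',np.percentile(x[:,0],[50,90,98,99.5]).round(1)); 
    e=x[x[:,0]>np.percentile(x[:,0],85)]; print('near tip y',np.percentile(e[:,1],[2,50,98]).round(1),'z',np.percentile(e[:,2],[2,50,98]).round(1))
E
```

```text
3.75 [436.3 187.6  20.3] yaw -11.41 [-0.16 -0.14 -0.66] 32.65910243013008
plate z 16.17169286881311 5573
194 tool x pct [-35.8 -31.7 -30.2 -30. ]
near tip y [-17.9 -16.6 -16.4] z [-10.7  -4.4   7.3]
172 tool x pct [-36.6 -32.9 -31.2 -29.8]
near tip y [15.8 16.  17.8] z [-10.9  -3.1   6.5]
```

Call:
arm_command(
  increments=[
    [[0,0,0],[0,0,0],0.62],
    [[0,0,0],[0,0,0],0.62],
    [[0,0,0],[0,0,0],0.62],
    [[0,0,0],[0,0,0],0.62],
    [[0,0,0],[0,0,0],0.62],
  ],
)

```text
clock: 4.3
position: [436.1, 187.4, 20.0]
ee_rot: [0.068, 0.708, -0.072, 0.699]
contact_force: [-0.6, 0.2, 0.5]
gripper_width: 32.4
```

```bash
python3 - <<'E'
from h import *
s0=readout.read_state(); print(s0['position'],R.from_quat(s0['ee_rot']).as_matrix()[:,0].round(4),s0['joint_vel'].round(3),yaw(s0),s0['contact_force'])
s,d=pickle.load(open('pics/w4.pkl','rb'))
c=imaging.camera_info('wrist');T=c['T_tool_cam'];f=210/np.tan(np.radians(c['vfov']/2))
v,u=np.mgrid[0:420,0:560]; a=np.stack([u-c['cx'],v-c['cy']],-1);r=np.hypot(a[...,0],a[...,1])+1e-9;t=r/f
q=np.concatenate([a/r[...,None]*np.tan(t)[...,None],np.ones_like(r)[...,None]],-1)*d[...,None]
tl=q@T[:3,:3].T+T[:3,3]
k=(d>0)&(np.abs(tl[...,1])<40)&(np.abs(tl[...,2])<16)
for y0 in range(-40,40,4):
    kk=k&(tl[...,1]>=y0)&(tl[...,1]<y0+4); x=tl[kk][:,0]; x=x[x<2.2]
    print(y0,kk.sum(),len(x),np.percentile(x,[50,90,99]).round(1) if len(x)>3 else '')
E
```

```text
[436.10650039 187.42771911  20.04646303] [-0.0128 -0.0041 -0.9999] [ 0.001  0.001  0.     0.001 -0.    -0.001] -11.408041956269866 [-0.5794079   0.20495548  0.52071831]
-40 1426 1129 [-82.2 -77.  -70.2]
-36 1093 797 [-81.  -72.9 -68.5]
-32 1028 769 [-119.3  -51.3  -37.1]
-28 1427 1200 [-114.1  -49.   -34.9]
-24 1093 863 [-75.1 -43.5 -31.4]
-20 1837 1479 [-61.8 -36.8 -28.7]
-16 434 70 [-104.1  -97.   -82.8]
-12 931 570 [-107.4  -99.8  -98.3]
-8 1530 1167 [-113.8 -102.9  -98.9]
-4 1470 1112 [-114.3 -104.4 -100.2]
0 1481 1116 [-113.8 -103.8  -99.9]
4 1520 1153 [-113.6 -102.8  -98.8]
8 845 476 [-106.6  -99.7  -98.5]
12 701 338 [-53.6 -31.8 -27. ]
16 1620 1285 [-63.4 -39.1 -29.9]
20 1114 888 [-77.5 -44.9 -32. ]
24 1437 1211 [-113.7  -47.6  -35. ]
28 995 731 [-119.4  -54.2  -37.5]
32 1110 810 [-80.9 -73.3 -68.5]
36 1484 1177 [-82.4 -77.3 -70.7]
```

```bash
python3 - <<'E'
from h import *
p=cv2.imread('pics/w4.png');s,d=pickle.load(open('pics/w4.pkl','rb'))
cv2.imwrite('pics/w4b.png',cv2.resize(cv2.convertScaleAbs(p[190:370,180:380],alpha=1.3,beta=15),None,fx=3.3,fy=3.3,interpolation=2))
print((d==0).sum()); print(d[225:300:5,235:330:6].round(0).astype(int))
E
```

```text
1187
[[182 182 183 182 182 181 182 182 182 181 181 183 181 181 183 182]
 [183 182 183 183 184 182 183 182 183 183 182 184 181 184 183 182]
 [183 184 183 184 184 184 183 183 183 183 183 185 183 183 183 182]
 [183 184 184 184 184 184 183 183 183 184 183 184 184 183 184 184]
 [184 185 184 185 185 185 185 185 185 185 184 183 185 185 184 185]
 [186 187 186 186 185 186 185 185 185 185 186 185 186 185 185 187]
 [144 144 187 187 188 186 187 187 185 187 187 186 186 186 145 145]
 [139 139 186 188 186 187 188 187 187 187 186 186 187 189 138 139]
 [135 136 188 188 187 189 189 188 188 188 187 188 188 187 135 134]
 [130 134 189 189 190 189 188 190 188 190 190 189 188 188 133 129]
 [125 134 190 190 189 189 189 190 189 189 190 188 189 190 133 125]
 [122 133 191 190 190 191 191 190 192 190 191 191 190 191 135 120]
 [118 134 191 191 191 191 192 191 191 193 191 191 191 192 134 118]
 [117 129 192 193 193 192 193 192 192 193 192 192 191 192 134 117]
 [118 129 193 195 192 193 193 193 193 193 194 193 193 194 133 118]]
```

View pics/w4b.png

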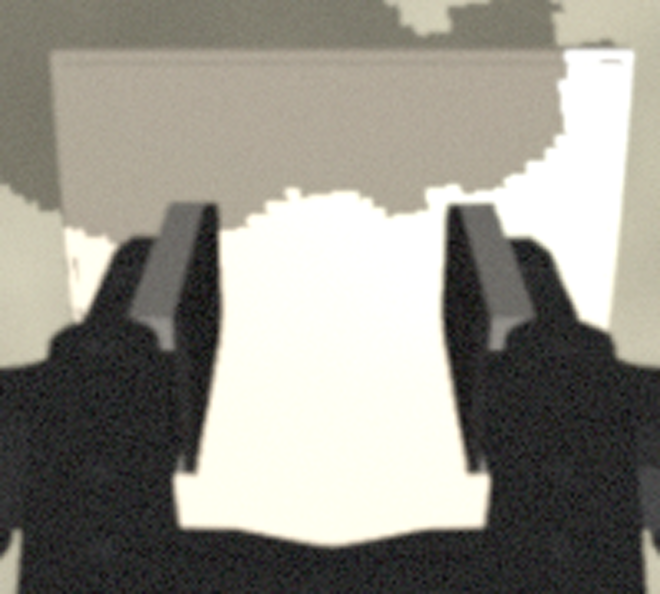

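The tips at crop row ~205 read a depth of 144 against about 186 for the plate, so they look well above it. I'll check from the side.

```bash
python3 - <<'E'
from h import *
s=readout.read_state();p,d=imaging.get_image('side')
c,f=cam('side');Rm=R.from_quat(c['rotation']).as_matrix()
def proj(w): q=(np.asarray(w)-c['eye'])@Rm; return q[:2]/q[2]*f+[c['cx'],c['cy']]
t=proj(s['position']); print(s['position'],t, proj(s['position']+[0,0,28]))
u,v=t.astype(int); k=cv2.resize(p[v-60:v+40,u-70:u+60],None,fx=6,fy=6,interpolation=2); k=cv2.convertScaleAbs(k,alpha=1.5)
cv2.circle(k,tuple(int(x) for x in ((t-[u-70,v-60])*6)),4,(0,0,255),-1); cv2.imwrite('pics/s1.png',k)
E
```

```text
[436.10650039 187.42771911  20.04646303] [276.16017998 281.0664489 ] [276.2123355  271.17598093]
```

View pics/s1.png

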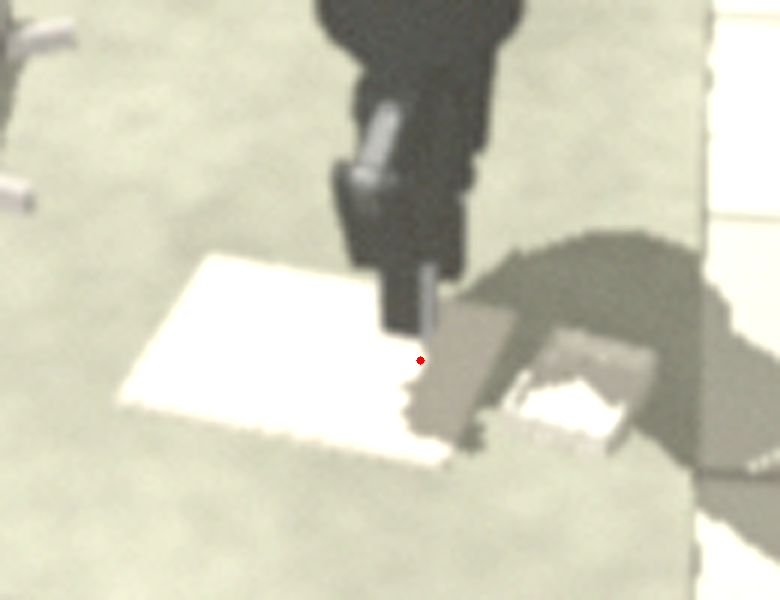

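```bash
python3 - <<'E'
from h import *
s=readout.read_state();c,f=cam('side');Rm=R.from_quat(c['rotation']).as_matrix();M=R.from_quat(s['ee_rot']).as_matrix()
def proj(w): q=(np.asarray(w)-c['eye'])@Rm; return q[:2]/q[2]*f+[c['cx'],c['cy']]
for x in(0,-5,-13,-20,-28):
    print(x,[((proj(s['position']+M@[x,y,z])-[276-70,281-60])*6).round().tolist() for y in(16,24) for z in(-11,11)])
E
```

```text
0 [[436.0, 390.0], [381.0, 380.0], [430.0, 403.0], [374.0, 393.0]]
-5 [[436.0, 380.0], [381.0, 370.0], [430.0, 393.0], [374.0, 382.0]]
-13 [[436.0, 363.0], [380.0, 353.0], [430.0, 376.0], [374.0, 365.0]]
-20 [[436.0, 348.0], [380.0, 338.0], [430.0, 360.0], [373.0, 350.0]]
-28 [[436.0, 331.0], [380.0, 321.0], [429.0, 343.0], [373.0, 333.0]]
```

The side view matches tips about 28 mm behind the TCP at this opening, agreeing with the wrist depth. I'll shut the fingers, which also gives more body clearance, level the tool and remeasure.

Call:
arm_command(
  increments=[
    [[0.23,-0.73,0],[2.6,3,2],1],
    [[0.23,-0.73,0],[2.6,3,2],1],
    [[0.23,-0.73,0],[2.6,3,2],1],
    [[0.23,-0.73,0],[2.6,3,2],1],
    [[0.23,-0.73,0],[2.6,3,2],1],
  ],
)

```text
clock: 4.85
position: [438.7, 190.4, 22.0]
ee_rot: [0.07, 0.704, -0.07, 0.704]
contact_force: [-0.1, 0.3, 0.5]
gripper_width: 0.1
```

```bash
cat >> h.py <<'E'
def tip(s,d):
    c=imaging.camera_info('wrist');T=c['T_tool_cam'];f=210/np.tan(np.radians(c['vfov']/2))
    v,u=np.mgrid[0:420,0:560]; a=np.stack([u-c['cx'],v-c['cy']],-1);r=np.hypot(a[...,0],a[...,1])+1e-9;t=r/f
    q=np.concatenate([a/r[...,None]*np.tan(t)[...,None],np.ones_like(r)[...,None]],-1)*d[...,None]
    tl=q@T[:3,:3].T+T[:3,3]; k=(d>0)&(np.abs(tl[...,1])<25)&(tl[...,2]<16)&(tl[...,2]>-16)
    w=s['position']+tl@R.from_quat(s['ee_rot']).as_matrix().T
    gap=w[...,2][k&(v>215)]; x=tl[k&(w[...,2]>19.5)]
    for y0 in range(-24,24,6):
        e=x[(x[:,1]>=y0)&(x[:,1]<y0+6)]; o=np.argsort(-e[:,0])[:8]
        if len(o): print(y0,len(e),e[o].mean(0).round(1))
E
python3 - <<'E'
from h import *
s,p,d=wrist('w5'); print(R.from_quat(s['ee_rot']).as_matrix()[:,0].round(4)); tip(s,d)
cv2.imwrite('pics/w5b.png',cv2.resize(cv2.convertScaleAbs(p[150:370,160:400],alpha=1.3,beta=15),None,fx=2.5,fy=2.5,interpolation=2))
E
```

```text
4.85 [438.7 190.4  22. ] yaw -11.41 [-0.14  0.25  0.51] 0.076615971493015
[-1.e-04 -1.e-04 -1.e+00]
-24 1113 [-67.9 -19.1  -6.4]
-18 487 [-35.5 -12.6  -6.5]
-12 1316 [-31.6  -8.2  -8.6]
-6 3335 [-30.   -3.6 -10.7]
0 3364 [-30.2   3.3 -10.7]
6 1177 [-31.8   7.9  -8.1]
12 412 [-37.4  12.4  -6.6]
18 1286 [-68.1  19.   -6.5]
```

View pics/w5b.png

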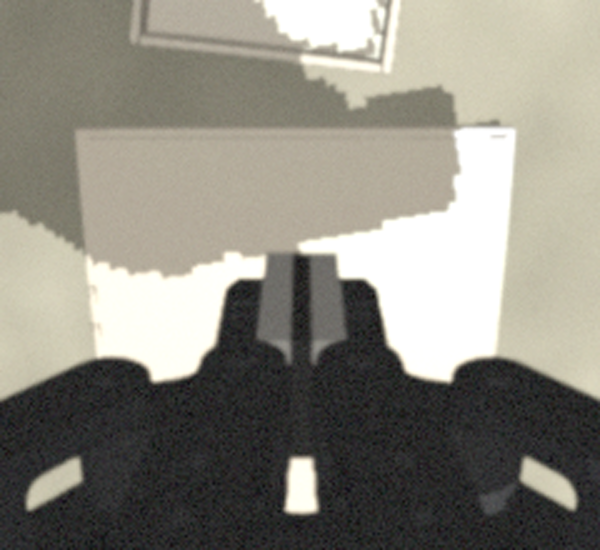

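The shut tips read about 30 mm behind the TCP, so the plate top is about 36 mm below them. I'll descend in stages.

Call:
arm_command(
  increments=[
    [[0,0,0],[0,0,-7],1],
    [[0,0,0],[0,0,-14],1],
    [[0,0,0],[0,0,-20],1],
    [[0,0,0],[0,0,-20],1],
    [[0,0,0],[0,0,-20],1],
  ],
)

```text
clock: 5.4
position: [438.6, 190.3, 1.6]
ee_rot: [0.07, 0.704, -0.071, 0.703]
contact_force: [-0.6, 0.2, -1.1]
gripper_width: 0.2
```

```bash
python3 - <<'E'
from h import *
s,p,d=wrist('w6'); print(R.from_quat(s['ee_rot']).as_matrix()[:,0].round(4)); tip(s,d)
p,d=imaging.get_image('side'); c,f=cam('side');Rm=R.from_quat(c['rotation']).as_matrix()
q=(s['position']-c['eye'])@Rm; t=q[:2]/q[2]*f+[c['cx'],c['cy']];u,v=t.astype(int);print(t)
cv2.imwrite('pics/s2.png',cv2.convertScaleAbs(cv2.resize(p[v-60:v+40,u-70:u+60],None,fx=6,fy=6,interpolation=2),alpha=1.5))
E
```

```text
5.4 [438.6 190.3   1.6] yaw -11.41 [-0.56  0.18 -1.08] 0.21917943812884003
[-7.e-04 -7.e-04 -1.e+00]
-24 1114 [-68.  -19.2  -6.5]
-18 489 [-35.4 -12.5  -6.6]
-12 1314 [-31.4  -8.3  -8. ]
-6 3337 [-30.   -3.3 -10.6]
0 3350 [-30.2   2.6 -10.7]
6 1171 [-31.8   8.   -8.1]
12 426 [-37.6  12.5  -6.7]
18 1277 [-68.   19.1  -6.5]
[274.94086941 288.12122975]
```

View pics/s2.png

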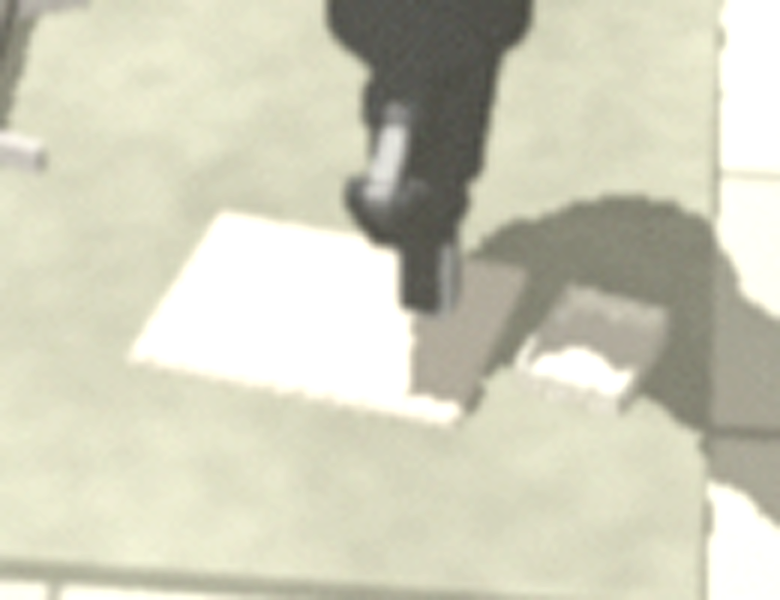

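The TCP is at 1.6 with no contact, and the side view still shows a gap. I'll shift 8 mm back along the plate so the gripper body clears the housing at home, and go down to just above contact.

Call:
arm_command(
  increments=[
    [[0,0,0],[-4,0.8,-4],1],
    [[0,0,0],[-8,1.6,-7],1],
    [[0,0,0],[-8,1.6,-10],1],
    [[0,0,0],[-8,1.6,-10.5],1],
    [[0,0,0],[-8,1.6,-11],1],
  ],
)

```text
clock: 6.0
position: [430.9, 192.2, -9.0]
ee_rot: [0.07, 0.704, -0.07, 0.704]
contact_force: [0.7, 0.6, -0.5]
gripper_width: -0.2
```

Call:
arm_command(
  increments=[
    [[0,0,0],[0,0,-0.2],1],
    [[0,0,0],[0,0,-0.4],1],
    [[0,0,0],[0,0,-0.4],1],
    [[0,0,0],[0,0,-0.4],1],
    [[0,0,0],[0,0,-0.4],1],
  ],
)

```text
clock: 6.5
position: [431.0, 192.3, -9.3]
ee_rot: [0.07, 0.703, -0.07, 0.704]
contact_force: [0.7, -0.5, 0.7]
gripper_width: 0.1
```

```bash
python3 - <<'E'
from h import *
s,p,d=wrist('w7'); M=R.from_quat(s['ee_rot']).as_matrix(); print(M[:,0].round(4)); tip(s,d)
cv2.imwrite('pics/w7b.png',p)
for i in range(3): print(readout.read_state()['contact_force'])
E
```

```text
6.5 [431.  192.3  -9.3] yaw -11.4 [ 0.74 -0.54  0.7 ] 0.11553629909325133
[ 4.e-04  2.e-04 -1.e+00]
-24 1124 [-68.2 -19.   -6.5]
-18 470 [-35.7 -12.5  -6.6]
-12 1304 [-31.9  -7.8  -8.7]
-6 3328 [-29.9  -3.1 -10.6]
0 3365 [-30.    3.  -10.7]
6 1189 [-31.7   8.3  -7.5]
12 409 [-37.5  12.5  -6.6]
18 1272 [-68.3  19.   -6.6]
[-0.09176606  0.67295256  0.95616162]
[-0.09176606  0.67295256  0.95616162]
[-0.09176606  0.67295256  0.95616162]
```

Call:
arm_command(
  increments=[
    [[0,0,0],[0,0,-0.5],1],
    [[0,0,0],[0,0,-1],1],
    [[0,0,0],[0,0,-1.5],1],
    [[0,0,0],[0,0,-1.5],1],
    [[0,0,0],[0,0,-1.5],1],
  ],
)

```text
clock: 7.05
position: [431.3, 192.4, -9.4]
ee_rot: [0.07, 0.703, -0.07, 0.704]
contact_force: [-2.4, -0.5, 13.2]
gripper_width: -0.2
```

Call:
arm_command(
  increments=[
    [[0,0,0],[0,0,-0.2],1],
    [[0,0,0],[0,0,-0.4],1],
    [[0,0,0],[0,0,-0.4],1],
    [[0,0,0],[0,0,-0.4],1],
    [[0,0,0],[0,0,-0.4],1],
  ],
)

```text
clock: 7.55
position: [431.5, 192.6, -9.3]
ee_rot: [0.07, 0.703, -0.07, 0.704]
contact_force: [-1.5, -0.2, 7.1]
gripper_width: -0.1
```

Contact is at TCP z ≈ -9.3, and the servo is compliant. Sliding and turning the plate begins with a cautious call.

Call:
arm_command(
  increments=[
    [[0,0,0.4],[1,-3,-0.9],1],
    [[0,0,1],[2.5,-7.5,-0.9],1],
    [[0,0,1.6],[4.5,-13.5,-0.9],1],
    [[0,0,2.1],[6.5,-19,-0.9],1],
    [[0,0,2.3],[7.5,-22,-0.9],1],
  ],
)

```text
clock: 8.05
position: [440.6, 171.7, -9.3]
ee_rot: [0.056, 0.703, -0.054, 0.706]
contact_force: [-0.7, 1.0, 7.3]
gripper_width: 0.3
```

```bash
python3 - <<'E'
from h import *
s,p,d=wrist('w8'); plate('w8',16.3,(215,280),130); print(R.from_quat(s['ee_rot']).as_matrix()[:,0].round(4))
E
```

```text
8.05 [440.6 171.7  -9.3] yaw -8.97 [-0.74  0.99  7.27] 0.2721738882273409
[ 0.0046  0.0028 -1.    ]
```

View pics/w8.png

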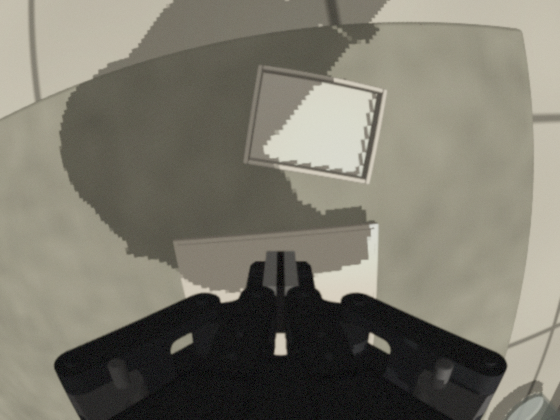

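The plate follows. Its rear edge runs from (175,241) to (378,224), so it has turned more than the tool; I'll compute its pose from those corners.

```bash
cat >> h.py <<'E'
mouth=np.array([649.4,26.7]); ry=4.4
def rear(name,L,Rr):
    s,_=pickle.load(open(f'pics/{name}.pkl','rb')); a,b=wpts([L,Rr],16.3,s)[:,:2]; v=b-a
    y=np.arctan2(-v[0],v[1]); mid=(a+b)/2; ax=np.array([np.cos(y),np.sin(y)]); n=np.array([-ax[1],ax[0]])
    t=s['position'][:2]-mid; c=mid+65*ax; A=np.radians(ry); e=c-mouth
    print('width',np.linalg.norm(v).round(1),'plate yaw',np.degrees(y).round(2),'tool yaw',yaw(s).round(2),'centre',c.round(1),'tool from rear',(t@ax).round(1),'lat',(t@n).round(1),'centre in reader',(e@[np.cos(A),np.sin(A)]).round(1),(e@[-np.sin(A),np.cos(A)]).round(1))
E
python3 - <<'E'
from h import *
rear('w8',(174.5,241),(378,224.5))
E
```

```text
width 98.4 plate yaw -4.08 tool yaw -8.97 centre [487.4 167.1] tool from rear 17.9 lat 1.2 centre in reader -150.7 152.4
```

Call:
arm_command(
  increments=[
    [[0,0,0.4],[1,-3.5,-1],1],
    [[0,0,1],[2.5,-9,-1],1],
    [[0,0,1.6],[4,-15,-1],1],
    [[0,0,2.2],[5.5,-20,-1],1],
    [[0,0,2.4],[6,-22,-1],1],
  ],
)

```text
clock: 8.6
position: [448.4, 150.5, -9.3]
ee_rot: [0.042, 0.703, -0.038, 0.709]
contact_force: [-1.2, 1.7, 7.4]
gripper_width: -0.4
```

```bash
cat >> h.py <<'E'
def corners(name,near):
    # rear edge of the plate: first row (from above) per column turning from dark slab/shadow to plate, fitted by a line; ends by largest horizontal jump
    p=cv2.imread(f'pics/{name}.png').astype(int); r=p[...,0]-p[...,1]  # plate is bluish vs the slab
    print(np.array([[p[v,u].tolist() for u in (200,240,330,360)] for v in (near-20,near+20)]).tolist())
E
python3 - <<'E'
from h import *
s,p,d=wrist('w9'); print(R.from_quat(s['ee_rot']).as_matrix()[:,0].round(4))
g=cv2.GaussianBlur(p,(0,0),1).astype(int)
for nm in('w8','w9'):
    g=cv2.GaussianBlur(cv2.imread(f'pics/{nm}.png'),(0,0),1).astype(int); g=(g[...,0]*2-g[...,1])
    out=[]
    for u in list(range(150,250,8))+list(range(318,400,8)):
        col=g[185:300,u]; df=col[4:]-col[:-4]; i=df.argmax(); out.append((u,187+i,int(df[i])))
    print(nm,out)
E
```

```text
8.6 [448.4 150.5  -9.3] yaw -6.53 [-1.23  1.74  7.37] -0.37090054941501355
[ 0.008   0.0051 -1.    ]
w8 [(150, np.int64(259), 44), (158, np.int64(259), 32), (166, np.int64(262), 30), (174, np.int64(268), 43), (182, np.int64(277), 39), (190, np.int64(282), 55), (198, np.int64(285), 61), (206, np.int64(287), 59), (214, np.int64(289), 51), (222, np.int64(289), 58), (230, np.int64(292), 61), (238, np.int64(291), 46), (246, np.int64(234), 26), (318, np.int64(273), 65), (326, np.int64(272), 72), (334, np.int64(270), 71), (342, np.int64(266), 51), (350, np.int64(265), 73), (358, np.int64(264), 72), (366, np.int64(259), 72), (374, np.int64(223), 97), (382, np.int64(265), 3), (390, np.int64(272), 4), (398, np.int64(263), 4)]
w9 [(150, np.int64(257), 46), (158, np.int64(259), 33), (166, np.int64(260), 45), (174, np.int64(262), 43), (182, np.int64(273), 45), (190, np.int64(278), 41), (198, np.int64(281), 45), (206, np.int64(285), 53), (214, np.int64(287), 63), (222, np.int64(287), 49), (230, np.int64(290), 62), (238, np.int64(289), 57), (246, np.int64(237), 30), (318, np.int64(273), 71), (326, np.int64(272), 67), (334, np.int64(268), 72), (342, np.int64(268), 63), (350, np.int64(263), 70), (358, np.int64(262), 75), (366, np.int64(257), 62), (374, np.int64(213), 75), (382, np.int64(270), 6), (390, np.int64(258), 4), (398, np.int64(227), 2)]
```

```bash
cat >> h.py <<'E'
def edge(name,v0=185,thr=14,us=None):
    g=cv2.GaussianBlur(cv2.imread(f'pics/{name}.png'),(0,0),1).astype(int); g=2*g[...,0]-g[...,1]
    s,_=pickle.load(open(f'pics/{name}.pkl','rb')); E=[]
    for u in us or (list(range(185,248,3))+list(range(316,376,3))):
        col=g[v0:300,u]; df=col[4:]-col[:-4]; i=np.flatnonzero(df>thr)
        if len(i): j=i[0]; j+=df[j:j+5].argmax(); E.append((u,v0+2+j))
    w=wpts(E,16.3,s)[:,:2].astype(np.float32)
    vx,vy,x0,y0=cv2.fitLine(w,cv2.DIST_HUBER,0,0.01,0.01).ravel()
    r=np.abs((w-[x0,y0])@[-vy,vx]); k=r<2; vx,vy,x0,y0=cv2.fitLine(w[k],cv2.DIST_L2,0,0.01,0.01).ravel()
    if vy<0: vx,vy=-vx,-vy
    y=np.arctan2(-vx,vy); ax=np.array([np.cos(y),np.sin(y)]); t=s['position'][:2]-[x0,y0]
    print(name,'inliers',k.sum(),len(E),'plate yaw',np.degrees(y).round(2),'tool yaw',yaw(s).round(2),'tool from rear',(t@ax).round(1)); return E
E
python3 - <<'E'
from h import *
edge('w8');print(edge('w9'))
E
```

```text
w8 inliers 41 41 plate yaw -4.0 tool yaw -8.97 tool from rear 18.7
w9 inliers 41 41 plate yaw 4.7 tool yaw -6.53 tool from rear 19.2
[(185, np.int64(248)), (188, np.int64(247)), (191, np.int64(247)), (194, np.int64(246)), (197, np.int64(246)), (200, np.int64(245)), (203, np.int64(245)), (206, np.int64(244)), (209, np.int64(243)), (212, np.int64(243)), (215, np.int64(242)), (218, np.int64(242)), (221, np.int64(241)), (224, np.int64(241)), (227, np.int64(240)), (230, np.int64(240)), (233, np.int64(239)), (236, np.int64(239)), (239, np.int64(238)), (242, np.int64(238)), (245, np.int64(237)), (316, np.int64(224)), (319, np.int64(223)), (322, np.int64(222)), (325, np.int64(221)), (328, np.int64(221)), (331, np.int64(221)), (334, np.int64(220)), (337, np.int64(219)), (340, np.int64(218)), (343, np.int64(219)), (346, np.int64(218)), (349, np.int64(217)), (352, np.int64(216)), (355, np.int64(216)), (358, np.int64(215)), (361, np.int64(215)), (364, np.int64(214)), (367, np.int64(214)), (370, np.int64(213)), (373, np.int64(213))]
```

The plate is now at yaw 4.7°, and the reader is at 4.4°. I'll lift, re-press at the plate's centre with the tool levelled and aligned, and drag from there so it stops turning.

Call:
arm_command(
  increments=[
    [[0,0,0],[0,0,5],1],
    [[0,0,2],[0,0,11],1],
    [[-0.29,0.46,6],[20,1,11],1],
    [[-0.29,0.46,10.9],[46.4,2.8,11],1],
    [[-0.29,0.46,10.9],[46.4,2.8,11],1],
  ],
)

```text
clock: 9.15
position: [497.9, 154.1, 1.8]
ee_rot: [-0.027, 0.706, 0.028, 0.707]
contact_force: [-0.1, -0.3, 0.6]
gripper_width: 0.1
```

Call:
arm_command(
  increments=[
    [[0,0,0],[0,0,-3],1],
    [[0,0,0],[0,0,-6],1],
    [[0,0,0],[0,0,-8],1],
    [[0,0,0],[0,0,-8],1],
    [[0,0,0],[0,0,-8],1],
  ],
)

```text
clock: 9.65
position: [497.5, 154.0, -6.3]
ee_rot: [-0.027, 0.706, 0.028, 0.707]
contact_force: [0.6, -0.2, 0.7]
gripper_width: -0.1
```

```bash
python3 - <<'E'
from h import *
s,p,d=wrist('w10'); print(R.from_quat(s['ee_rot']).as_matrix()[:,0].round(4)); edge('w10',120,us=list(range(190,240,3))+list(range(320,370,3)))
E
```

```text
9.65 [497.5 154.   -6.3] yaw 4.42 [ 0.65 -0.23  0.73] -0.080773277740346
[ 0.0018  0.0014 -1.    ]
w10 inliers 34 34 plate yaw 4.83 tool yaw 4.42 tool from rear 67.9
```

Call:
arm_command(
  increments=[
    [[0,0,0],[0,0,-1.2],1],
    [[0,0,0],[0,0,-2.4],1],
    [[0,0,0],[0,0,-3.2],1],
    [[0,0,0],[0,0,-3.8],1],
    [[0,0,0],[0,0,-4],1],
  ],
)

```text
clock: 10.2
position: [497.9, 154.1, -9.3]
ee_rot: [-0.027, 0.706, 0.028, 0.708]
contact_force: [-1.9, -0.8, 7.6]
gripper_width: 0.0
```

Call:
arm_command(
  increments=[
    [[0,0,0],[0,-4,-1],1],
    [[0,0,0],[0,-12,-1],1],
    [[0,0,0],[0,-22,-1],1],
    [[0,0,0],[0,-30,-1],1],
    [[0,0,0],[0,-34,-1],1],
  ],
)

```text
clock: 10.7
position: [499.3, 120.2, -9.3]
ee_rot: [-0.026, 0.705, 0.028, 0.709]
contact_force: [0.1, 1.5, 6.2]
gripper_width: -0.4
```

```bash
python3 - <<'E'
from h import *
s,p,d=wrist('w11'); print(R.from_quat(s['ee_rot']).as_matrix()[:,0].round(4)); edge('w11',120,us=list(range(190,240,3))+list(range(320,370,3)))
E
```

```text
10.7 [499.3 120.2  -9.3] yaw 4.45 [0.08 1.48 6.24] -0.41398053833412096
[ 0.0056  0.0031 -1.    ]
w11 inliers 34 34 plate yaw 4.77 tool yaw 4.45 tool from rear 68.1
```

Call:
arm_command(
  increments=[
    [[-0.18,0.32,0],[2,-5,-1],1],
    [[-0.18,0.32,0],[7,-16,-1],1],
    [[-0.18,0.32,0],[13,-30,-1],1],
    [[-0.18,0.32,0],[19,-44,-1],1],
    [[-0.18,0.32,0],[22,-50,-1],1],
  ],
)

```text
clock: 11.25
position: [522.5, 69.2, -9.3]
ee_rot: [-0.027, 0.706, 0.027, 0.707]
contact_force: [-1.5, 2.1, 7.1]
gripper_width: 0.2
```

Call:
arm_command(
  increments=[
    [[-0.18,0.32,0],[2,-5,-1],1],
    [[-0.18,0.32,0],[7,-16,-1],1],
    [[-0.18,0.32,0],[13,-30,-1],1],
    [[-0.18,0.32,0],[19,-44,-1],1],
    [[-0.18,0.32,0],[22,-50,-1],1],
  ],
)

```text
clock: 11.75
position: [545.9, 18.4, -9.3]
ee_rot: [-0.028, 0.707, 0.026, 0.706]
contact_force: [-0.1, 0.8, 6.8]
gripper_width: 0.1
```

```bash
python3 - <<'E'
from h import *
s,p,d=wrist('w12'); print(R.from_quat(s['ee_rot']).as_matrix()[:,0].round(4)); edge('w12',120,us=list(range(190,240,3))+list(range(320,370,3)))
E
```

```text
11.75 [545.9  18.4  -9.3] yaw 4.37 [-0.13  0.82  6.79] 0.07032128162918493
[-0.0011 -0.0022 -1.    ]
w12 inliers 34 34 plate yaw 4.85 tool yaw 4.37 tool from rear 67.9
```

View pics/w12.png

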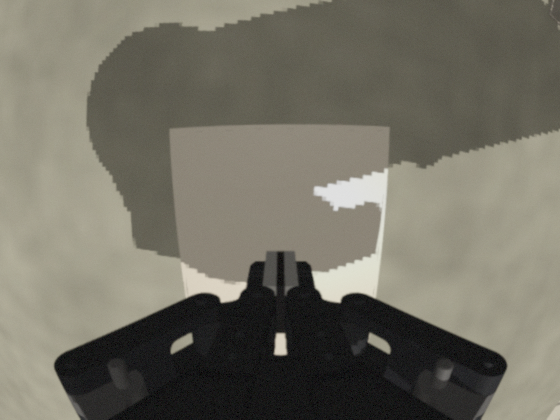

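Rear corners at (170,128.5) and (390,127), with the plate straight and centred under the tool.

```bash
python3 - <<'E'
from h import *
rear('w12',(170,128.5),(390,127))
g=cv2.GaussianBlur(cv2.cvtColor(cv2.imread('pics/w12.png'),6),(0,0),1).astype(int)
s,_=pickle.load(open('pics/w12.pkl','rb'))
L=[];Q=[]
for v in range(140,225,5):
    r=g[v,:]; d=r[4:]-r[:-4]; 
    L.append((150+2+d[150:200].argmax(),v)); Q.append((360+2+d[360:400].argmin(),v))
A=np.radians(4.6)
for E in(L,Q):
    w=wpts(E,15.8,s)[:,:2]-mouth; print(np.median(w@[-np.sin(A),np.cos(A)]).round(2), (w@[-np.sin(A),np.cos(A)]).round(1))
E
```

```text
width 99.2 plate yaw 4.75 tool yaw 4.37 centre [543.3  18.3] tool from rear 67.6 lat -0.1 centre in reader -106.5 -0.2
-50.39 [-50.6 -50.2 -50.3 -50.4 -50.6 -50.2 -50.4 -50.6 -50.2 -50.4 -50.1 -50.3
 -50.5 -50.2 -50.5 -50.2 -50.4]
49.45 [49.4 49.5 49.2 49.3 49.4 49.  49.6 49.3 49.5 49.6 49.3 49.5 49.7 49.3
 49.6 49.8 50. ]
```

Call:
arm_command(
  increments=[
    [[0,0,-0.1],[3,0.2,-1.1],1],
    [[0,0,-0.2],[10,0.8,-1.1],1],
    [[0,0,-0.3],[18,1.4,-1.1],1],
    [[0,0,-0.3],[26,2,-1.1],1],
    [[0,0,-0.3],[30,2.3,-1.1],1],
  ],
)

```text
clock: 12.3
position: [576.8, 19.7, -9.3]
ee_rot: [-0.026, 0.707, 0.024, 0.707]
contact_force: [-1.8, -0.0, 8.6]
gripper_width: -0.1
```

Call:
arm_command(
  increments=[
    [[0,0.2,0],[3,0.2,-1.1],1],
    [[0,0.2,0],[10,0.8,-1.1],1],
    [[0,0.2,0],[18,1.4,-1.1],1],
    [[0,0.2,0],[24,1.9,-1.1],1],
    [[0,0.2,0],[27,2.1,-1.1],1],
  ],
)

```text
clock: 12.8
position: [604.4, 21.3, -9.3]
ee_rot: [-0.026, 0.708, 0.024, 0.705]
contact_force: [-2.9, -0.0, 8.0]
gripper_width: -0.1
```

```bash
python3 - <<'E'
from h import *
s,p,d=wrist('w13'); print(R.from_quat(s['ee_rot']).as_matrix()[:,0].round(4)); edge('w13',115,us=list(range(190,240,3))+list(range(320,370,3)))
t=s['position'][:2]-mouth;A=np.radians(4.4);print('tool in reader',t@[np.cos(A),np.sin(A)],t@[-np.sin(A),np.cos(A)])
E
```

```text
12.8 [604.4  21.3  -9.3] yaw 4.07 [-2.91 -0.02  7.99] -0.05618607500657742
[-0.0033 -0.0032 -1.    ]
w13 inliers 34 34 plate yaw 4.57 tool yaw 4.07 tool from rear 67.9
tool in reader -45.32389871382116 -1.9556103825045958
```

Call:
arm_command(
  increments=[
    [[0,0,0],[0,0,5],1],
    [[0,0,0],[-3,0,11],1],
    [[0.18,-0.19,0.4],[-26,-2,11],1],
    [[0.18,-0.19,0.4],[-50,-3.9,11],1],
    [[0.18,-0.19,0.4],[-50,-3.9,11],1],
  ],
)

```text
clock: 13.35
position: [550.6, 16.5, 1.5]
ee_rot: [-0.027, 0.708, 0.027, 0.705]
contact_force: [-0.1, -1.1, -0.8]
gripper_width: -0.0
```

Call:
arm_command(
  increments=[
    [[0,0,0],[0,0,-3],1],
    [[0,0,0],[0,0,-6],1],
    [[0,0,0],[0,0,-8],1],
    [[0,0,0],[0,0,-8],1],
    [[0,0,0],[0,0,-8],1],
  ],
)

```text
clock: 13.85
position: [550.9, 16.6, -6.8]
ee_rot: [-0.027, 0.708, 0.027, 0.705]
contact_force: [0.3, -0.1, 0.8]
gripper_width: 0.1
```

```bash
python3 - <<'E'
from h import *
s,p,d=wrist('w14'); print(R.from_quat(s['ee_rot']).as_matrix()[:,0].round(4)); edge('w14',150)
t=s['position'][:2]-mouth;A=np.radians(4.4);print('tool in reader',t@[np.cos(A),np.sin(A)],t@[-np.sin(A),np.cos(A)])
E
```

```text
13.85 [550.9  16.6  -6.8] yaw 4.42 [ 0.32 -0.05  0.77] 0.05798054056093152
[-3.9e-03 -6.0e-04 -1.0e+00]
w14 inliers 22 41 plate yaw 28.8 tool yaw 4.42 tool from rear 27.6
tool in reader -98.97378460109947 -2.556358074930877
```

```bash
python3 - <<'E'
from h import *
for v0 in (205,220): print(edge('w14',v0)[::6])
E
```

```text
w14 inliers 40 41 plate yaw 4.72 tool yaw 4.42 tool from rear 14.4
[(185, np.int64(238)), (203, np.int64(238)), (221, np.int64(238)), (239, np.int64(238)), (325, np.int64(238)), (343, np.int64(237)), (361, np.int64(237))]
w14 inliers 41 41 plate yaw 4.71 tool yaw 4.42 tool from rear 14.4
[(185, np.int64(238)), (203, np.int64(238)), (221, np.int64(238)), (239, np.int64(238)), (325, np.int64(238)), (343, np.int64(237)), (361, np.int64(237))]
```

Call:
arm_command(
  increments=[
    [[0,-0.2,0],[4,0.8,0],1],
    [[0,-0.2,0],[4,0.8,-1.2],1],
    [[0,-0.2,0],[4,0.8,-2.4],1],
    [[0,-0.2,0],[4,0.8,-3.3],1],
    [[0,-0.2,0],[4,0.8,-4],1],
  ],
)

```text
clock: 14.4
position: [555.4, 17.4, -9.3]
ee_rot: [-0.028, 0.706, 0.027, 0.707]
contact_force: [-4.0, 0.3, 12.5]
gripper_width: 0.1
```

Call:
arm_command(
  increments=[
    [[0,0,0],[1.5,0.1,-1.3],1],
    [[0,0,0],[4.5,0.4,-1.4],1],
    [[0,0,0],[8,0.8,-1.4],1],
    [[0,0,0],[11,1.1,-1.4],1],
    [[0,0,0],[13,1.3,-1.4],1],
  ],
)

```text
clock: 14.9
position: [566.9, 18.1, -9.3]
ee_rot: [-0.028, 0.708, 0.027, 0.706]
contact_force: [-4.9, -0.7, 12.1]
gripper_width: 0.0
```

```bash
python3 - <<'E'
from h import *
s,p,d=wrist('w15'); print(R.from_quat(s['ee_rot']).as_matrix()[:,0].round(4)); edge('w15',205)
t=s['position'][:2]-mouth;A=np.radians(4.4);print('tool in reader',t@[np.cos(A),np.sin(A)],t@[-np.sin(A),np.cos(A)])
E
```

```text
14.9 [566.9  18.1  -9.3] yaw 4.49 [-4.9  -0.74 12.06] 0.016165870950926413
[-0.0026 -0.0022 -1.    ]
w15 inliers 41 41 plate yaw 4.72 tool yaw 4.49 tool from rear 18.6
tool in reader -82.94107284288813 -2.2608096700267843
```

Call:
arm_command(
  increments=[
    [[0,0.15,0],[2,0.2,-1.5],1],
    [[0,0.15,0],[5,0.4,-1.5],1],
    [[0,0.15,0],[8,0.6,-1.5],1],
    [[0,0.15,0],[11,0.9,-1.5],1],
    [[0,0.15,0],[14,1.2,-1.5],1],
  ],
)

```text
clock: 15.45
position: [580.7, 19.0, -9.3]
ee_rot: [-0.029, 0.709, 0.027, 0.704]
contact_force: [-3.8, -0.2, 11.3]
gripper_width: 0.3
```

```bash
python3 - <<'E'
from h import *
s,p,d=wrist('w16'); print(R.from_quat(s['ee_rot']).as_matrix()[:,0].round(4)); edge('w16',205)
t=s['position'][:2]-mouth;A=np.radians(4.4);print('tool in reader',t@[np.cos(A),np.sin(A)],t@[-np.sin(A),np.cos(A)])
E
```

```text
15.45 [580.7  19.   -9.3] yaw 4.52 [-3.84 -0.18 11.34] 0.2688501649242828
[-0.0058 -0.0029 -1.    ]
w16 inliers 41 41 plate yaw 4.86 tool yaw 4.52 tool from rear 18.4
tool in reader -69.1114668519309 -2.4064270477699723
```

Call:
arm_command(
  increments=[
    [[0.17,-0.35,0],[2,0.2,-1.4],1],
    [[0.17,-0.35,0],[5,0.4,-1.4],1],
    [[0.17,-0.35,0],[8,0.6,-1.4],1],
    [[0.17,-0.35,0],[11,0.9,-1.4],1],
    [[0.17,-0.35,0],[14,1.2,-1.4],1],
  ],
)

```text
clock: 16.0
position: [594.5, 20.0, -9.3]
ee_rot: [-0.028, 0.707, 0.028, 0.706]
contact_force: [-4.4, 0.4, 9.6]
gripper_width: 0.2
```

Call:
arm_command(
  increments=[
    [[0,-0.1,0],[2,0.2,-1.4],1],
    [[0,-0.1,0],[4,0.4,-1.4],1],
    [[0,-0.1,0],[6,0.5,-1.4],1],
    [[0,-0.1,0],[8,0.7,-1.4],1],
    [[0,-0.1,0],[10,0.9,-1.4],1],
  ],
)

```text
clock: 16.5
position: [603.7, 20.7, -9.3]
ee_rot: [-0.029, 0.707, 0.028, 0.706]
contact_force: [-5.2, 0.9, 9.0]
gripper_width: 0.3
```

```bash
python3 - <<'E'
from h import *
s,p,d=wrist('w17'); print(R.from_quat(s['ee_rot']).as_matrix()[:,0].round(4)); edge('w17',205)
t=s['position'][:2]-mouth;A=np.radians(4.4);print('tool in reader',t@[np.cos(A),np.sin(A)],t@[-np.sin(A),np.cos(A)])
E
```

```text
16.5 [603.7  20.7  -9.3] yaw 4.59 [-5.23  0.92  8.97] 0.25531221423955436
[-4.0e-04 -1.4e-03 -1.0e+00]
w17 inliers 41 41 plate yaw 5.19 tool yaw 4.59 tool from rear 18.7
tool in reader -46.048237520068554 -2.52369270266385
```

Call:
arm_command(
  increments=[
    [[0,0,0],[0.5,0.5,-2],1],
    [[0,0,0],[2,1,-2],1],
    [[0,0,0],[3.5,1.3,-2],1],
    [[0,0,0],[5,1.5,-2],1],
    [[0,0,0],[6,1.5,-2],1],
  ],
)

```text
clock: 17.05
position: [608.1, 21.6, -9.3]
ee_rot: [-0.029, 0.708, 0.028, 0.705]
contact_force: [-9.0, 1.2, 16.1]
gripper_width: 0.3
```

```bash
python3 - <<'E'
from h import *
s,p,d=wrist('w18'); print(R.from_quat(s['ee_rot']).as_matrix()[:,0].round(4)); edge('w18',205)
t=s['position'][:2]-mouth;A=np.radians(4.4);print('tool in reader',t@[np.cos(A),np.sin(A)],t@[-np.sin(A),np.cos(A)])
E
```

```text
17.05 [608.1  21.6  -9.3] yaw 4.61 [-9.    1.21 16.14] 0.28083986692863344
[-0.0041 -0.0027 -1.    ]
w18 inliers 41 41 plate yaw 4.82 tool yaw 4.61 tool from rear 18.6
tool in reader -41.581888491016954 -1.8676343062082765
```

Call:
arm_command(
  increments=[
    [[0,0,0],[1,0.1,-1.6],1],
    [[0,0,0],[1.8,0.2,-1.6],1],
    [[0,0,0],[2.4,0.3,-1.6],1],
    [[0,0,0],[2.8,0.3,-1.6],1],
    [[0,0,0],[2.8,0.3,-1.6],1],
  ],
)

```text
clock: 17.6
position: [608.0, 21.5, -9.3]
ee_rot: [-0.03, 0.71, 0.027, 0.703]
contact_force: [-9.2, 1.2, 15.1]
gripper_width: 0.3
```

```bash
python3 - <<'E'
from h import *
s,p,d=wrist('w19'); print(R.from_quat(s['ee_rot']).as_matrix()[:,0].round(4)); edge('w19',205)
t=s['position'][:2]-mouth;A=np.radians(4.4);print('tool in reader',t@[np.cos(A),np.sin(A)],t@[-np.sin(A),np.cos(A)])
E
```

```text
17.6 [608.   21.5  -9.3] yaw 4.6 [-9.19  1.21 15.05] 0.2712761722576758
[-0.0098 -0.004  -0.9999]
w19 inliers 41 41 plate yaw 4.83 tool yaw 4.6 tool from rear 18.4
tool in reader -41.722370141333705 -1.958710481993888
```

It has stopped moving under 9 N of push, so it is either at the stop or the gripper body is blocked. I'll lift and measure how far the plate sticks out.

Call:
arm_command(
  increments=[
    [[0.2,-0.5,0],[0,0,6],1],
    [[0.2,-0.5,0],[0,0,40],1],
    [[0.2,-0.5,0],[10,0,85],1],
    [[0.2,-0.5,0],[20,0,130],1],
    [[0.2,-0.5,0],[30,0,160],1],
  ],
)

```text
clock: 18.15
position: [639.6, 21.6, 154.8]
ee_rot: [-0.029, 0.705, 0.029, 0.708]
contact_force: [0.8, 0.2, -0.1]
gripper_width: -0.2
```

Call:
arm_command(
  increments=[
    [[0,0,0],[0,0,0],1],
    [[0,0,0],[0,0,0],1],
    [[0,0,0],[0,0,0],1],
    [[0,0,0],[0,0,0],1],
    [[0,0,0],[0,0,0],1],
  ],
)

```text
clock: 18.65
position: [638.7, 21.5, 153.2]
ee_rot: [-0.029, 0.706, 0.028, 0.707]
contact_force: [-0.3, -0.5, -0.5]
gripper_width: 0.3
```

```bash
python3 - <<'E'
from h import *
s,p,d=wrist('w20'); cv2.imwrite('pics/w20b.png',cv2.resize(cv2.convertScaleAbs(p[90:300,150:410],alpha=1.4,beta=10),None,fx=3,fy=2.8,interpolation=2))
E
```

```text
18.65 [638.7  21.5 153.2] yaw 4.63 [-0.31 -0.48 -0.5 ] 0.27387632827576386
```

The picture limit is reached, so I'll measure numerically.

```bash
python3 - <<'E'
from h import *
s,d=pickle.load(open('pics/w20.pkl','rb')); p=cv2.imread('pics/w20.png'); g=cv2.GaussianBlur(cv2.cvtColor(p,6),(0,0),.8)
for u in (225,245,325,345):
    print(u,[(v,int(g[v,u]),int(d[v,u])) for v in range(100,262,3)])
E
```

```text
225 [(100, 82, 292), (103, 80, 292), (106, 81, 292), (109, 82, 293), (112, 83, 294), (115, 83, 294), (118, 83, 296), (121, 82, 296), (124, 81, 297), (127, 81, 298), (130, 82, 299), (133, 82, 300), (136, 81, 300), (139, 81, 302), (142, 81, 301), (145, 80, 302), (148, 79, 304), (151, 79, 304), (154, 79, 305), (157, 78, 306), (160, 78, 308), (163, 98, 309), (166, 135, 309), (169, 138, 310), (172, 139, 311), (175, 139, 310), (178, 140, 312), (181, 140, 312), (184, 138, 315), (187, 121, 315), (190, 94, 313), (193, 100, 308), (196, 143, 305), (199, 112, 305), (202, 100, 306), (205, 97, 0), (208, 91, 298), (211, 94, 290), (214, 96, 277), (217, 154, 271), (220, 194, 271), (223, 199, 272), (226, 199, 273), (229, 199, 275), (232, 191, 274), (235, 99, 272), (238, 17, 268), (241, 34, 264), (244, 47, 265), (247, 47, 265), (250, 45, 266), (253, 41, 265), (256, 45, 263), (259, 75, 259)]
245 [(100, 82, 292), (103, 83, 291), (106, 82, 293), (109, 82, 294), (112, 82, 295), (115, 82, 295), (118, 83, 296), (121, 84, 296), (124, 84, 299), (127, 83, 299), (130, 83, 299), (133, 80, 300), (136, 82, 301), (1
[... 1814 characters left out ...]
, 136, 301), (139, 135, 302), (142, 135, 302), (145, 135, 303), (148, 136, 304), (151, 136, 304), (154, 137, 306), (157, 136, 306), (160, 137, 306), (163, 136, 307), (166, 135, 309), (169, 136, 310), (172, 136, 310), (175, 135, 311), (178, 125, 314), (181, 114, 313), (184, 101, 313), (187, 78, 314), (190, 71, 315), (193, 88, 309), (196, 129, 307), (199, 99, 304), (202, 99, 307), (205, 95, 307), (208, 89, 297), (211, 91, 288), (214, 95, 278), (217, 151, 271), (220, 196, 271), (223, 199, 271), (226, 199, 272), (229, 199, 273), (232, 199, 274), (235, 199, 276), (238, 199, 275), (241, 199, 276), (244, 199, 278), (247, 200, 279), (250, 199, 278), (253, 199, 279), (256, 199, 281), (259, 199, 280)]
```

```bash
python3 - <<'E'
from h import *
s,d=pickle.load(open('pics/w20.pkl','rb')); p=cv2.imread('pics/w20.png'); g=cv2.GaussianBlur(cv2.cvtColor(p,6),(0,0),.8).astype(float)
def sub(u,a,b):
    df=g[a+1:b+1,u]-g[a-1:b-1,u]; i=df.argmax(); y0,y1,y2=df[i-1:i+2]; return a+i+.5*(y0-y2)/(y0-2*y1+y2)
A=np.radians(4.5);ax=np.array([np.cos(A),np.sin(A)]);n=np.array([-ax[1],ax[0]])
us=list(range(235,262,2))+list(range(312,334,2))
for nm,a,b,z in(('rear',138,150,15.8),('slot top',203,211,22.3),('roof',211,222,62.3)):
    w=wpts([(u,sub(u,a,b)) for u in us],z,s)[:,:2]-mouth; k=np.polyfit(w@n,w@ax,1); print(nm,np.median(w@ax).round(2),'slope deg',np.degrees(np.arctan(k[0])).round(2))
w=wpts([(u,140) for u in (0,)],16,s)
# lateral: right/left plate edges at row 150..180, bright vs slab
for v in (120,128,136,148,150,155,160): 
    r=g[v]; df=r[3:]-r[:-3]; print(v,'L',df[190:250].argmax()+191.5,'R',df[310:380].argmin()+311.5,end=' | ')
print(wpts([(278,145)],16,s)[:,:2]@n - mouth@n)
E
```

```text
rear -59.66 slope deg 0.25
slot top -0.32 slope deg -0.05
roof -1.69 slope deg -0.01
120 L 196.5 R 328.5 | 128 L 225.5 R 324.5 | 136 L 225.5 R 328.5 | 148 L 229.5 R 335.5 | 150 L 229.5 R 335.5 | 155 L 230.5 R 335.5 | 160 L 230.5 R 335.5 | [-6.87007352]
```

```bash
python3 - <<'E'
from h import *
for i in range(12,20):
    s,_=pickle.load(open(f'pics/w{i}.pkl','rb')); print(i,s['contact_force'].round(1),s['wrist_torque'].round(3))
E
```

```text
12 [-0.1  0.8  6.8] [ 0.511  0.208 -0.005]
13 [-2.9 -0.   8. ] [-0.017  0.674  0.005]
14 [ 0.3 -0.1  0.8] [ 0.033  0.02  -0.025]
15 [-4.9 -0.7 12.1] [-0.122  1.633  0.034]
16 [-3.8 -0.2 11.3] [-0.077  1.323  0.04 ]
17 [-5.2  0.9  9. ] [0.1   1.301 0.023]
18 [-9.   1.2 16.1] [ 0.372  2.737 -0.009]
19 [-9.2  1.2 15.1] [ 0.46   2.632 -0.028]
```

The plate sticks out about 58 to 59.5 mm against a nominal 58, which is borderline. I'll push again near the rear with the tool leaning back 8°, so the body can't be what blocks it.

Call:
arm_command(
  increments=[
    [[0.3,-4,0],[-15,0.1,0],1],
    [[0.6,-8,0],[-28,0.3,-20],1],
    [[0.6,-8,0],[-28.3,0.3,-60],1],
    [[0.6,-8,0],[-28.3,0.3,-105],1],
    [[0.6,-8,0],[-28.3,0.3,-145],1],
  ],
)

```text
clock: 19.2
position: [610.0, 21.8, 7.2]
ee_rot: [-0.027, 0.655, 0.03, 0.755]
contact_force: [0.4, -0.1, -0.1]
gripper_width: 0.3
```

Call:
arm_command(
  increments=[
    [[0,0,0],[0,0,0],1],
    [[0,0,0],[0,0,0],1],
    [[0,0,0],[0,0,0],1],
    [[0,0,0],[0,0,0],1],
    [[0,0,0],[0,0,0],1],
  ],
)

```text
clock: 19.7
position: [611.2, 22.2, 9.2]
ee_rot: [-0.027, 0.653, 0.031, 0.756]
contact_force: [-0.1, -0.6, -0.9]
gripper_width: -0.3
```

```bash
cat >> h.py <<'E'
def rep(s):
    t=s['position'][:2]-mouth;A=np.radians(4.4);print('tool in reader',t@[np.cos(A),np.sin(A)],t@[-np.sin(A),np.cos(A)],'a',R.from_quat(s['ee_rot']).as_matrix()[:,0].round(4))
E
python3 - <<'E'
from h import *
s,p,d=wrist('w21'); rep(s); 
for v0 in (150,190,205): print(edge('w21',v0)[::8])
E
```

```text
19.7 [611.2  22.2   9.2] yaw 4.66 [-0.11 -0.6  -0.92] -0.25444160248023084
tool in reader -38.39951260161429 -1.5782576127453927 a [ 0.1449  0.0114 -0.9894]
w21 inliers 32 41 plate yaw 4.73 tool yaw 4.66 tool from rear 22.4
[(185, np.int64(221)), (209, np.int64(217)), (233, np.int64(217)), (325, np.int64(217)), (349, np.int64(210)), (373, np.int64(218))]
w21 inliers 32 41 plate yaw 4.73 tool yaw 4.66 tool from rear 22.4
[(185, np.int64(221)), (209, np.int64(217)), (233, np.int64(217)), (325, np.int64(217)), (349, np.int64(210)), (373, np.int64(218))]
w21 inliers 35 41 plate yaw 4.63 tool yaw 4.66 tool from rear 22.3
[(185, np.int64(221)), (209, np.int64(217)), (233, np.int64(217)), (325, np.int64(217)), (349, np.int64(210)), (373, np.int64(218))]
```

Call:
arm_command(
  increments=[
    [[0,0,0],[0,0,-5],1],
    [[0,0,0],[0,0,-9],1],
    [[0,0,0],[0,0,-12],1],
    [[0,0,0],[0,0,-14],1],
    [[0,0,0],[0,0,-14.5],1],
  ],
)

```text
clock: 20.25
position: [610.6, 22.0, -6.2]
ee_rot: [-0.027, 0.654, 0.03, 0.756]
contact_force: [0.7, 0.3, 0.0]
gripper_width: -0.2
```

Call:
arm_command(
  increments=[
    [[0,0,0],[0,0,-0.7],1],
    [[0,0,0],[0,0,-1.4],1],
    [[0,0,0],[0,0,-2],1],
    [[0,0,0],[0,0,-2.3],1],
    [[0,0,0],[0,0,-2.3],1],
  ],
)

```text
clock: 20.75
position: [610.7, 22.0, -8.1]
ee_rot: [-0.027, 0.654, 0.03, 0.756]
contact_force: [-1.7, 0.5, 4.3]
gripper_width: 0.5
```

Contact at z ≈ -8.1. Now to press and push.

Call:
arm_command(
  increments=[
    [[0,0,0],[0,0,-0.8],1],
    [[0,0,0],[0.7,0.05,-1.4],1],
    [[0,0,0],[1.5,0.1,-1.4],1],
    [[0,0,0],[2.2,0.2,-1.4],1],
    [[0,0,0],[2.5,0.2,-1.4],1],
  ],
)

```text
clock: 21.25
position: [610.8, 21.9, -8.4]
ee_rot: [-0.027, 0.655, 0.03, 0.754]
contact_force: [-10.4, 2.3, 14.9]
gripper_width: 0.1
```

```bash
python3 - <<'E'
from h import *
s,p,d=wrist('w22'); rep(s); print(s['wrist_torque'])
edge('w22',205,us=list(range(200,240,3))+list(range(316,340,3)))
E
```

```text
21.25 [610.8  21.9  -8.4] yaw 4.64 [-10.43   2.27  14.85] 0.1308912689559092
tool in reader -38.8406837793919 -1.859567256697048 a [ 0.1395  0.0097 -0.9902]
[0.73983598 2.80316875 0.10106264]
w22 inliers 22 22 plate yaw 4.87 tool yaw 4.64 tool from rear 21.8
```

Call:
arm_command(
  increments=[
    [[0,0,0],[1,0.8,-1.3],1],
    [[0,0,0],[1.8,1.4,-1.3],1],
    [[0,0,0],[2.2,1.6,-1.3],1],
    [[0,0,0],[2.4,1.2,-1.3],1],
    [[0,0,0],[2.4,0.8,-1.3],1],
  ],
)

```text
clock: 21.8
position: [610.8, 22.1, -8.4]
ee_rot: [-0.027, 0.657, 0.029, 0.753]
contact_force: [-11.2, 2.9, 15.7]
gripper_width: 0.0
```

```bash
python3 - <<'E'
from h import *
s,p,d=wrist('w23'); rep(s); print(s['wrist_torque'])
edge('w23',205,us=list(range(200,240,3))+list(range(316,340,3)))
E
```

```text
21.8 [610.8  22.1  -8.4] yaw 4.61 [-11.19   2.94  15.69] 0.03708514626736035
tool in reader -38.82398274455015 -1.5933028552303012 a [ 0.1356  0.0085 -0.9907]
[0.87483691 2.7846082  0.1213027 ]
w23 inliers 22 22 plate yaw 4.54 tool yaw 4.61 tool from rear 21.7
```

The plate won't move under an 11 N push with the body clear, and it sits square at 4.5°, so it is home. I'll lift off and go above the start button.

Call:
arm_command(
  increments=[
    [[0,0,0],[0,0,5],1],
    [[0,0,0],[-1,0,20],1],
    [[0,0,0],[-1,0,60],1],
    [[-0.3,4,0],[-1,0,105],1],
    [[-0.5,7.8,0],[10,-5,125],1],
  ],
)

```text
clock: 22.35
position: [622.1, 17.9, 121.9]
ee_rot: [-0.029, 0.705, 0.03, 0.708]
contact_force: [1.7, 0.2, 0.1]
gripper_width: 0.1
```

Call:
arm_command(
  increments=[
    [[0,0,0],[0,0,0],1],
    [[0,0,0],[0,0,0],1],
    [[0,0,0],[0,0,0],1],
    [[0,0,0],[0,0,0],1],
    [[0,0,0],[0,0,0],1],
  ],
)

```text
clock: 22.85
position: [621.0, 17.9, 120.7]
ee_rot: [-0.029, 0.706, 0.029, 0.707]
contact_force: [0.6, -0.2, 0.1]
gripper_width: -0.4
```

```bash
python3 - <<'E'
from h import *
s,p,d=wrist('w24'); rep(s)
g=cv2.cvtColor(p,6)
# dark collar, left of centre; keep blobs away from fingers
m=(g<60).astype(np.uint8); n,l,st,ce=cv2.connectedComponentsWithStats(m)
for i in range(1,n):
    if st[i,4]>150: print(st[i],ce[i].round(1),wpts([ce[i]],78,s).round(1))
g2=cv2.GaussianBlur(g,(0,0),.8)
from numpy import median
E_=edge('w24',100,us=list(range(245,262,2))+list(range(305,330,2)));print(E_[::5])
E
```

```text
22.85 [621.   17.9 120.7] yaw 4.74 [ 0.57 -0.15  0.14] -0.37753800334796134
tool in reader -29.012247426315263 -6.634176349276411 a [ 2.3e-03  7.0e-04 -1.0e+00]
[228 231 121   5 489] [288.3 233.5] [[627.4  23.8  78. ]]
[   55   251   451   169 48144] [275.9 358.4] [[740.8  23.9  78. ]]
[538 395  22  25 260] [551.7 410.4] [[895.7 460.   78. ]]
w24 inliers 7 22 plate yaw 43.13 tool yaw 4.74 tool from rear 39.9
[(245, np.int64(166)), (255, np.int64(166)), (307, np.int64(115)), (317, np.int64(114)), (327, np.int64(114))]
```

```bash
python3 - <<'E'
from h import *
for nm in('w2','w20'):
    s,_=pickle.load(open(f'pics/{nm}.pkl','rb')); p=cv2.imread(f'pics/{nm}.png'); g=cv2.cvtColor(p,6)
    m=(g<75).astype(np.uint8); 
    v,u=np.mgrid[0:420,0:560]; uv=np.c_[u.ravel(),v.ravel()][::1]; w=wpts(uv+.001,76,s)
    k=(np.hypot(w[:,0]-688,w[:,1]+31)<30)&(m.ravel()>0)
    q=w[k][:,:2]; lo,hi=np.percentile(q,[1,99],axis=0); print(nm,k.sum(),'extent',lo.round(1),hi.round(1),'mid',((lo+hi)/2).round(1))
E
```

```text
w2 450 extent [667. -52.] [706.7 -11.8] mid [686.9 -31.9]
w20 1202 extent [662.7 -59.8] [705.1 -11.2] mid [683.9 -35.5]
```

Call:
arm_command(
  increments=[
    [[0,0,0],[16,-12,0],1],
    [[0,0,0],[35,-26,-5],1],
    [[0,0,0],[52,-39,-15],1],
    [[0,0,0],[66,-49,-30],1],
    [[0,0,0],[66,-49,-40],1],
  ],
)

```text
clock: 23.4
position: [687.7, -32.3, 79.0]
ee_rot: [-0.028, 0.706, 0.029, 0.707]
contact_force: [-0.8, 0.3, -0.6]
gripper_width: -0.2
```

Call:
arm_command(
  increments=[
    [[0,0,0],[0,0,-4],1],
    [[0,0,0],[0,0,-9],1],
    [[0,0,0],[0,0,-13],1],
    [[0,0,0],[0,0,-16],1],
    [[0,0,0],[0,0,-16],1],
  ],
)

```text
clock: 23.9
position: [687.4, -31.9, 63.0]
ee_rot: [-0.029, 0.706, 0.029, 0.707]
contact_force: [-0.1, 0.1, 0.9]
gripper_width: 0.0
```

Call:
arm_command(
  increments=[
    [[0,0,0],[0,0,-2],1],
    [[0,0,0],[0,0,-4],1],
    [[0,0,0],[0,0,-5.5],1],
    [[0,0,0],[0,0,-7],1],
    [[0,0,0],[0,0,-8.5],1],
  ],
)

```text
clock: 24.4
position: [687.5, -31.8, 55.0]
ee_rot: [-0.029, 0.706, 0.029, 0.707]
contact_force: [-1.3, 1.5, 3.7]
gripper_width: -0.3
```

Call:
arm_command(
  increments=[
    [[0,0,0],[0,0,-1],1],
    [[0,0,0],[0,0,-2],1],
    [[0,0,0],[0,0,-3],1],
    [[0,0,0],[0,0,-3.5],1],
    [[0,0,0],[0,0,-3.5],1],
  ],
)

```text
clock: 24.9
position: [687.6, -31.8, 52.7]
ee_rot: [-0.029, 0.706, 0.029, 0.707]
contact_force: [-3.8, 1.1, 7.3]
gripper_width: 0.3
```

Call:
arm_command(
  increments=[
    [[0,0,0],[0,0,-1],1],
    [[0,0,0],[0,0,-2],1],
    [[0,0,0],[0,0,-2.2],1],
    [[0,0,0],[0,0,-2.2],1],
    [[0,0,0],[0,0,-2.2],1],
  ],
)

```text
clock: 25.4
position: [687.6, -31.9, 52.6]
ee_rot: [-0.029, 0.705, 0.029, 0.708]
contact_force: [-5.2, 1.7, 10.7]
gripper_width: -0.1
```

It bottomed at TCP z 52.6, about 4 mm higher than I expected for full travel, so I'll check the button and collar shape from the depth data before trusting it.

```bash
cat >> h.py <<'E'
def cloud(name):
    s,d=pickle.load(open(f'pics/{name}.pkl','rb'))
    c=imaging.camera_info('wrist');T=c['T_tool_cam'];f=210/np.tan(np.radians(c['vfov']/2))
    v,u=np.mgrid[0:420,0:560]; a=np.stack([u-c['cx'],v-c['cy']],-1);r=np.hypot(a[...,0],a[...,1])+1e-9;t=r/f
    q=np.concatenate([a/r[...,None]*np.tan(t)[...,None],np.ones_like(r)[...,None]],-1)*d[...,None]
    w=s['position']+(q@T[:3,:3].T+T[:3,3])@R.from_quat(s['ee_rot']).as_matrix().T
    w[d<=0]=np.nan; return w,cv2.imread(f'pics/{name}.png')
E
python3 - <<'E'
from h import *
for nm,c0 in(('w2',(212,180)),):
    w,p=cloud(nm); g=cv2.cvtColor(p,6)
    for v in range(160,200,3): print(v,[(int(g[v,u]),round(float(w[v,u,2]))) if w[v,u,2]==w[v,u,2] else '-' for u in range(192,236,4)])
    k=(w[...,2]>74)&(w[...,2]<95)&(np.hypot(w[...,0]-687,w[...,1]+31)<26); print('raised',np.nanpercentile(w[k],[3,50,97],axis=0).round(1),k.sum())
    b=k&(g>75); print('button grey',b.sum(),np.nanmedian(w[b],axis=0), np.nanpercentile(w[b],[5,95],axis=0).round(1))
print(readout.read_state()['wrist_torque'])
E
```

```text
160 [(126, 12), (163, 60), (180, 62), (183, 63), (179, 61), (178, 62), (182, 63), (183, 62), (183, 63), (185, 62), (182, 60)]
163 [(126, 13), (155, 62), (181, 62), (162, 63), (121, 62), (109, 72), (117, 67), (165, 62), (184, 62), (184, 62), (182, 61)]
166 [(126, 11), (147, 13), (168, 62), (75, 72), (36, 73), (36, 74), (34, 76), (67, 74), (165, 66), (183, 62), (182, 63)]
169 [(131, 12), (137, 13), (90, 75), (37, 75), (28, 73), (38, 76), (33, 73), (40, 74), (92, 72), (182, 62), (182, 63)]
172 [(129, 13), (125, 12), (36, 75), (32, 82), (75, 85), (78, 84), (49, 82), (41, 74), (37, 73), (160, 62), (183, 61)]
175 [(126, 11), (114, 14), (32, 74), (87, 84), (102, 83), (108, 84), (97, 84), (41, 82), (46, 74), (124, 68), (183, 63)]
178 [(128, 13), (103, 12), (51, 72), (100, 83), (103, 84), (108, 84), (112, 83), (69, 82), (48, 75), (75, 75), (183, 63)]
181 [(126, 12), (91, 12), (57, 73), (97, 84), (100, 84), (107, 84), (112, 84), (85, 83), (44, 75), (85, 72), (183, 62)]
184 [(117, 12), (107, 13), (54, 75), (100, 85), (102, 83), (105, 82), (111, 84), (81, 81), (41, 75), (114, 69), (182, 62)]
187 [(73, 21), (122, 12), (37, 75), (94, 84), (101, 85), (106, 85), (109, 84), (55, 73), (46, 74), (168, 61), (183, 62)]
190 [(50, 26), (125, 13), (112, 63), (60, 74), (95, 84), (97, 82), (84, 74), (38, 75), (85, 74), (181, 63), (183, 63)]
193 [(62, 26), (127, 11), (159, 61), (106, 62), (49, 73), (50, 74), (44, 74), (75, 75), (175, 63), (182, 62), (183, 62)]
196 [(118, 11), (130, 11), (153, 63), (176, 62), (148, 63), (128, 62), (146, 62), (173, 62), (184, 63), (182, 63), (182, 62)]
199 [(129, 12), (128, 12), (143, 13), (181, 63), (180, 62), (180, 62), (183, 62), (182, 63), (182, 62), (182, 62), (182, 62)]
raised [[669.7 -48.7  74.1]
 [685.6 -30.1  82.7]
 [704.4 -14.9  85.1]] 602
button grey 312 [688.00672227 -32.28815459  83.9784515 ] [[677.5 -43.1  75. ]
 [699.8 -21.4  85.2]]
[ 0.41604859  1.42950323 -0.02339469]
```

Depth puts the button top at 84 and the collar at 74, which is 4 mm higher than the sheet says for the button. The tip stopped at about 78, so the button went its full 6 mm: 3.7 N part-way, then a hard stop at 10.7 N. I'm letting go and backing off.

Call:
arm_command(
  increments=[
    [[0,0,0],[0,0,8],1],
    [[0,0,0],[0,0,35],1],
    [[0,0,0],[0,0,70],1],
    [[0,0,0],[-5,5,100],1],
    [[0,0,0],[-20,20,115],1],
  ],
)

```text
clock: 25.9
position: [669.7, -12.7, 170.2]
ee_rot: [-0.029, 0.704, 0.028, 0.709]
contact_force: [0.5, 0.5, 0.1]
gripper_width: -0.0
```

Call:
arm_command(
  increments=[
    [[0,0,0],[-15,10,0],1],
    [[0,0,0],[-27,25,0],1],
    [[0,0,0],[-30,30,0],1],
    [[0,0,0],[-30,30,0],1],
    [[0,0,0],[-30,30,0],1],
  ],
)

```text
clock: 26.4
position: [640.1, 17.0, 169.8]
ee_rot: [-0.029, 0.704, 0.028, 0.709]
contact_force: [-0.5, 0.8, 0.7]
gripper_width: -0.3
```

```bash
python3 - <<'E'
from h import *
s,p,d=wrist('w25'); rep(s)
g=cv2.GaussianBlur(cv2.cvtColor(p,6),(0,0),.8).astype(float)
A=np.radians(4.5);ax=np.array([np.cos(A),np.sin(A)]);n=np.array([-ax[1],ax[0]])
w=wpts(np.stack(np.meshgrid(np.arange(560),np.arange(420)),-1).reshape(-1,2)+.001,16,s)[:,:2]-mouth
X=(w@ax).reshape(420,560);Y=(w@n).reshape(420,560)
for y0 in(-40,-30,-20,0,20,30,40):
    k=(np.abs(Y-y0)<1.5)&(X>-80)&(X<10); o=np.argsort(X[k]); x=X[k][o]; v=g[k][o]; b=np.arange(-78,10,1.0); m=np.array([v[np.abs(x-t)<.8].mean() for t in b]); df=m[2:]-m[:-2]; i=df[:40].argmax(); print(y0,'rear',b[i+1],round(df[i],1),'slot dark',b[60+m[60:].argmin()])
wc,_=cloud('w25'); k=(wc[...,2]>79)&(wc[...,2]<95)&(np.hypot(wc[...,0]-687,wc[...,1]+31)<20); print('button top z',np.nanmedian(wc[k][:,2]),k.sum())
t,_=imaging.get_image('top'); m=((t.min(2)>120)).astype(np.uint8); m[:, :168]=0; m[260:]=0; m[:97]=0;m[:,376:]=0
for c in cv2.findContours(m,0,2)[0]:
    if cv2.contourArea(c)>60: r=cv2.minAreaRect(c); print(cv2.contourArea(c),np.round(r[0],1),np.round(r[1],1),pts('top',[r[0]],z=16).round(1))
E
```

```text
26.4 [640.1  17.  169.8] yaw 4.63 [-0.51  0.79  0.73] -0.30319376237412937
tool in reader -10.044164421865355 -8.98616661445842 a [ 7.9e-03 -4.0e-04 -1.0e+00]
-40 rear -41.0 46.7 slot dark -1.0
-30 rear -46.0 41.5 slot dark -1.0
-20 rear -49.0 44.3 slot dark -1.0
0 rear -54.0 40.5 slot dark -1.0
20 rear -59.0 27.2 slot dark 0.0
30 rear -57.0 30.3 slot dark 0.0
40 rear -60.0 31.3 slot dark 0.0
button top z 83.98351354197811 731
370.5 [265.1 161.1] [15.1 32.1] [[617.2  22.1  16. ]]
416.5 [262. 140.] [18. 56.] [[684.5  30.   16. ]]
153.5 [178.2 122.7] [10.6 22.6] [[747.3 290.8  16. ]]
101.5 [202.6 115.6] [10.3 15.7] [[768.2 214.4  16. ]]
222.5 [231.5 106.4] [11.9 26.6] [[795.8 123.3  16. ]]
```

```bash
python3 -c "
from bench import arm
print(arm.job_done())"
```

```text
the job is handed in; nothing more can be done
None
```

I slid the plate into the reader with the shut fingers pressing on its top face, and it appears to be fully home. I then pressed the start button and let go, and handed the job in at about 26 s.

- **Insertion:** I squared the plate to the slot and pushed it under the clip with about 7–16 N of pressing. My own readings stayed below the 25 N limits. I re-pressed it four times along the way, the last time to check the stop.
- **Plate home:** it did not move under an 11 N push, with the tool leaned back so the gripper body could not be what blocked it. The camera put 58–59.5 mm of plate outside the mouth against the nominal 58, which is within the calibration error. The push is therefore the stronger evidence.
- **Button:** it went down to a hard stop at 10.7 N, and its top read 84 mm again after release.
- **Disagreements:** the button top measured about 72 mm above the slab, not 68. The shut fingertips measured about 26–30 mm behind the stated TCP, so I worked by touch and depth.
- **Not confirmed:** the last top-view check did not pick out the two weighing trays. I felt no stray contact, but I did not look at the bystanders again.

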